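Snug the jig nut with the adjustable wrench

ROBOT

A 7-joint arm with a two-finger parallel gripper is mounted at the origin on the work surface. World frame = base frame: x ahead of the robot, y to its left, z up, the work surface at z = 0. Lengths are in m, angles in degrees, forces in N, time in s.
With the tool pointing down it reaches from about 0.4 to 0.85 m from the base axis. Payload 10.4 kg.
Tool frame: the origin (TCP) lies midway between the tips of the shut fingers; the grasp point (between the pads) lies 19 mm behind it; z points along the fingers, x is the direction in which the jaws open and shut, and the axes are right-handed (so a half turn about z gives the same grasp; the last joint's range is limited). The gripper opens to 87 mm and grips with 3 to 60 N. Pads are 19 mm wide; open, the fingers measure 117 mm over their backs; the gripper's body (75 mm by 190 mm) begins 51 mm behind the grasp point.
Start: joints at [-76.811, 19.034, -3.707, 83.658, 1.238, 77.344, -5.071], TCP at [0.156, 0.605, 0.223] pointing down, gripper open.
Joint ranges: [-148.97, 148.97], [-28.65, 121.19], [-84.17, 76.75], [9.2, 138.47], [-72.65, 252.65], [3.7, 117.97], [-149.18, 149.18]. Speed limits (degrees/s): [127.2, 127.2, 159.86, 159.86, 180, 180, 180].

INTERFACE

Orientations are given as a 3x3 rotation matrix whose columns are the frame's x, y, z axes.
In Python, from station import ctrl gives the robot as it stands. The module is installed in compiled form; this text tells all that it offers.
- The arm moves only by the tool apply_moves, never from a script. Its arguments are lists of equal length, an entry for each row: "slide": the shift along the world's x, y, z in m, a list of three; "rot": the turn, a rotation vector about the world's x, y, z in degrees, a list of three. A call has 1 to 5 rows; each row shifts and turns the pose as measured when the row begins; what a row does not reach is not made up. A row lasts 1/8 s, in which the tool goes at most 62.5 mm and 10.7 degrees, less where a joint would pass 70% of its speed; a pose out of reach is approached as far as the arm can. A call is refused whole if a number of a shift passes 0.0625 or a number of a turn 10.7, either way. A call with a gripper value outside its range is refused whole. "gripper" is the finger opening in m, from 0 to 0.087, set as the call begins (left out, the last holds). The fingers move at their own pace and stop on an object; "grip_force" is the grip in N (left out, the last holds). Time passes only in rows, so rows that do not move let the fingers close. It gives the time, the measured TCP pose, the force and the opening at its end, in the units of the state.
- ctrl.read_state(): the state, without advancing time (a new reading comes with each control period).
- ctrl.capture(name): name is "scene" or "top"; returns (picture, depth): 480x640x3 uint8, red, green, blue; 480x640 float32, m along the optical axis (not along the pixel's ray), 0 where there is no reading.
- ctrl.camera_params(name): a dict with "intrinsics" (3x3 intrinsics, pixels), "R" (3x3) and "t" (3): a world point X has camera coordinates R X + t. Camera axes: x right, y down, z forward; pixel columns grow to the right and rows downward; lengths in m; the calibration is good to about 2 mm. A picture is of the moment at which its call begins. camera_params takes no time and is no camera call.
- ctrl.hand_in(): hands the job in, once; it reports no verdict.
Trained networks look in the newest picture that a camera, given by its name, has taken for a name from the list of things; names that differ only in an ending like _2 or _b are one class to them, and where a whole thing is asked for, a point or a joint stands for the part that bears it (a point fixed in the world has none). Each returns a list of dicts, best first, with "conf" (0 to 1); they miss things now and then, are a little off and sometimes report something else, mostly with a low value. They report only what shows in the picture. A call takes as long as a camera call. They do not tell look-alikes from the thing itself.
- ctrl.outline_of(target, camera): "region" (480x640 bool, what is visible of it) and "centre" ([column, row] in pixels, amid what is visible of it).
The state is a dict: "clock": time; "joints": joint angles; "joint_velocities": joint speeds; "joint_efforts": joint torques, N m; "eef_pos": TCP position; "tool_rot": TCP orientation; "ft_force": force on the tool from outside, world axes, zero at the start; "moment": the same for the moment, N m; "grip_width": opening from 0.0 (shut) to 1.0 (fully open).
Only numpy, scipy, OpenCV 4.12 (cv2) and the standard library are available. Lean on these libraries where they do the work, as an engineer would, in place of code of your own. Each camera call takes 0.05 s, during which the arm holds its last target.

TASK

Put the adjustable wrench flat on the jig plate with the brass nut deep between its open jaws, let go and roll its worm until the jaws just fit the nut, then take the wrench by the handle and tighten the nut clockwise until it stops. Turn the nut only with the wrench, leave the wrench lying on the nut with its jaws still fitted, let go, and leave the other things on the bench alone.

Things in the scene. Friction and masses are not known exactly. Their poses are not given: they have to be found in the camera images.
- jig: Round dark steel jig plate, 220 mm across, 15 mm thick, fixed to the bench; a threaded stud 16 mm across stands at its centre up to 45 mm above the bench. Origin: centre of its underside, on the bench.
- nut_hex: Brass hexagon nut on the stud at the centre of the jig plate: 30 mm across flats, 34.6 mm across corners, 17 mm tall, standing directly on the plate (from 15 to 32 mm above the bench). Origin: centre of its underside; z up; its x axis is square to one of its flats (flats every 60 degrees). It turns with the nut but does not rise or sink.
- nut (a joint): Turn of the nut in rad, growing clockwise seen from above (tightening). It starts between 0 and 0.35 and meets its hard stop (tight) at 1.2; it resists with about 0.25 N m all the way and stays where it is left.
- wrench: Steel adjustable wrench lying flat, right side up, 190 mm long, near 0.4 kg. Origin: on its underside, on the handle's centre line, within 15 mm of the balance point; x points along the handle to the mouth, y to the fixed jaw, z up. The handle (x = -86 to +22 mm) is 24 mm wide and lies 0.5 to 13.5 mm above the underside. The head (x = +22 to +93 mm) is 15 mm thick, 53 to 65 mm wide.
- wrench_mouth (a point): Point of the wrench, at its underside, where the axis of the nut lies when the nut touches the fixed jaw and is deep in the mouth (80 mm ahead of the wrench's origin; axes as the wrench's). The fixed jaw's face is 15 mm from it on the +y side, the moving jaw's face on the -y side, both parallel to x; the back of the mouth is 18.5 mm behind it and the jaws end 13 mm in front of it.
- worm_top (a point): Top of the worm (adjusting roller), 20.5 mm above the wrench's underside and 5.5 mm proud of the head; 40 mm behind wrench_mouth along x and 8 mm to its -y side; axes as the wrench's. The worm is a knurled roller 20 mm across, 16 mm long, its axis along the wrench's y. Rubbing its top towards the mouth (+x) closes the jaws, 0.2 mm per mm rubbed.
- handle_end (a point): Point in the middle of the handle near its free end, 140 mm behind wrench_mouth, half-way up the handle; axes as the wrench's.
- jaw (a joint): Slide of the moving jaw in m: the mouth is 36 mm + this value wide (range -0.010 to +0.004). The jaws touch the 30 mm nut on both sides at about -0.006. It starts between about -0.001 and +0.002 and follows the worm.
- worm (a joint): Roll of the worm in rad; the jaw's value is 0.002 times this. Negative is closing, positive (top rubbed towards the handle) opening. It takes about 5 N along the rub to roll and stays where it is left.
- flux_jar: Bystander: white plastic jar 84 mm across, 95 mm tall, beyond the work. Origin: centre of its underside.
- tap_body: Bystander: chrome tap body about 85 mm long, 40 mm tall, on the left. Origin: middle of its underside.
- pliers: Bystander: red-handled pliers about 160 mm long, 16 mm tall, on the right. Origin: middle of its underside.
Things that resemble listed ones, but are neither listed nor needed, are in the scene too. Leave any green look-alike of the wrench alone. There is more than one size of the jig; the one meant has the size given above.

How it is judged (in metres and radians):
On the way, in this order (a step that is already met when the one before it is completed fails the run):
1. the wrench lies flat round the nut, let go, with its jaws still open (distance between wrench_mouth and nut_hex below 0.014 m and angle between wrench's own z axis and vertical below 0.07 rad and value of joint jaw above -0.003 m and contact force between the fingers and wrench below 0.3 N), for 0.2 s.
2. the wrench lies flat round the nut and its jaws are rolled shut to within 1.5 mm of fitting it (distance between wrench_mouth and nut_hex below 0.01 m and angle between wrench's own z axis and vertical below 0.07 rad and value of joint jaw below -0.0045 m), for 0.2 s.
3. the nut is turned clockwise to its stop (value of joint nut above 1.1 rad), for 0.2 s.
At the end, for the whole second after the job is handed in: The nut is within 0.1 rad of its stop (at least 1.1 rad on its scale), the wrench lies at rest, flat (within 0.1 rad) round the nut, its mouth point within 12 mm of the nut's underside centre, jaws still within 2 mm of fitting (value of joint nut above 1.1 rad and value of joint jaw below -0.004 m and distance between wrench_mouth and nut_hex below 0.012 m and angle between wrench's own z axis and vertical below 0.1 rad and linear speed of wrench below 0.02 m/s); the robot touches nothing.
It fails at once if the nut is handled with the fingers instead of the wrench (contact force between the fingers and nut_hex above 3 N).
It fails at once if a bystander is pushed more than 20 mm (distance of any of flux_jar, tap_body, pliers from where it was at the start of the episode above 0.02 m).
It also fails if it takes over 72 s, if anything falls off the work surface, if the arm or the gripper's body presses on something with over 40 N, if the wrist force passes 120 N, or if a joint passes its speed limit or range.

## Working session

There is one attempt and no reset: what is moved stays moved. The work goes in short steps, Python scripts to look and compute and a tool call to move; the robot and the scene stay as the last step left them, time stands still between calls to the robot, and variables do not carry over. Pictures are saved under pics/ and viewed, and the job is handed in when it is done.

Besides the shell and the picture viewer there is one more tool, called after "Emit:" as name(argument=value, ...) on one line, values as JSON. apply_moves: Moves the arm, as the interface text tells. Its arguments: {"type":"object","properties":{"slide":{"type":"array"},"rot":{"type":"array"},"gripper":{"type":"number"},"grip_force":{"type":"number"}},"required":["slide","rot"]}

```bash
mkdir -p pics; ls
python3 - <<'E'
from station import ctrl
import cv2,numpy as np
s=ctrl.read_state();print(s)
for n in("scene","top"):
    p,d=ctrl.capture(n);cv2.imwrite(f"pics/{n}0.png",p[:,:,::-1]);np.save(f"pics/{n}0.npy",d);c=ctrl.camera_params(n);print(n,c)
E
```

```text
pics
{'clock': 0.0, 'joints': array([-76.81117676,  19.07283587,  -3.70642   ,  83.70616321,
         1.23754235,  77.34209129,  -5.07110107]), 'joint_velocities': array([ 0.04831936,  0.03053333, -0.09612466,  0.00493487, -0.00015896,
        0.05051225,  0.02016022]), 'joint_efforts': array([-1.13774557e-03, -6.23251748e+01,  2.36538268e-02, -3.89908397e+01,
       -6.15770719e-02,  3.95819067e-02,  1.18604175e-04]), 'eef_pos': array([0.15623101, 0.60476323, 0.2217432 ]), 'tool_rot': array([[ 2.50101237e-01,  9.68219648e-01, -2.88827487e-04],
       [ 9.68218655e-01, -2.50101395e-01, -1.38832382e-03],
       [-1.41643856e-03,  6.75733444e-05, -9.99998995e-01]]), 'ft_force': array([-0.36850401, -0.45747748,  0.18110393]), 'moment': array([-0.04525471,  0.01343779, -0.02013443]), 'grip_width': 0.9985770364727873}
scene {'intrinsics': array([[433.31581844,   0.        , 323.71234222],
       [  0.        , 433.31581844, 241.0439866 ],
       [  0.        ,   0.        ,   1.        ]]), 'R': array([[-0.83522123,  0.54940174, -0.02373233],
       [ 0.34306338,  0.48683782, -0.80330346],
       [-0.42978253, -0.6790778 , -0.5950969 ]]), 't': array([ 0.47322925, -0.16637876,  1.516502  ])}
top {'intrinsics': array([[516.47600718,   0.        , 321.11403956],
       [  0.        , 516.47600718, 243.30054897],
       [  0.        ,   0.        ,   1.        ]]), 'R': array([[ 0.02928558, -0.99913404,  0.02955558],
       [-0.98802086, -0.03341652, -0.15065891],
       [ 0.15151609, -0.02478939, -0.9881439 ]]), 't': array([-0.03830688,  0.56038329,  1.32374395])}
```

View pics/scene0.png

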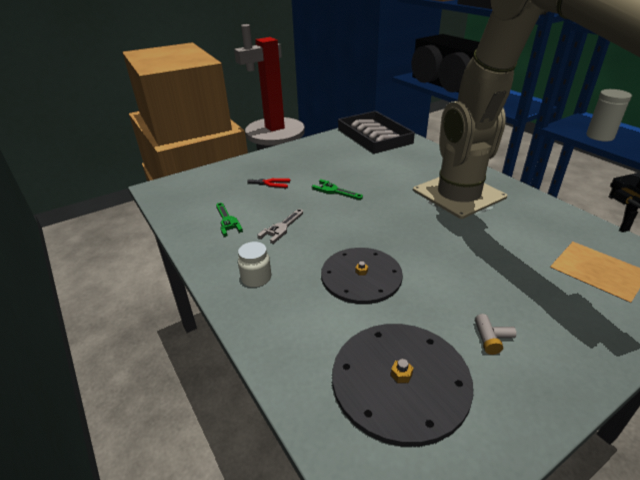

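View pics/top0.png

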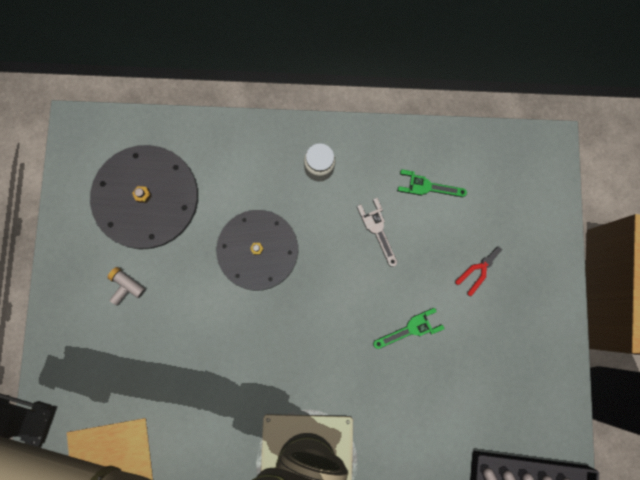

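```bash
cat > h.py <<'E'
from station import ctrl
import cv2,numpy as np
def pix2plane(cam,uv,z):
    c=ctrl.camera_params(cam);K,R,t=c["intrinsics"],c["R"],c["t"]
    uv=np.atleast_2d(np.array(uv,float))
    r=np.c_[(uv-K[:2,2])/[K[0,0],K[1,1]],np.ones(len(uv))]@R
    o=-R.T@t
    return o+r*((z-o[2])/r[:,2])[:,None]
def proj(cam,X):
    c=ctrl.camera_params(cam);K,R,t=c["intrinsics"],c["R"],c["t"]
    p=(np.atleast_2d(X)@R.T+t)@K.T
    return p[:,:2]/p[:,2:]
def crop(p,name,u0,v0,u1,v1,s):
    cv2.imwrite(name,cv2.resize(p[v0:v1,u0:u1,::-1],None,fx=s,fy=s,interpolation=cv2.INTER_CUBIC))
E
python3 - <<'E'
from h import *
p,d=ctrl.capture("top")
for n in["jig","nut_hex","wrench","worm_top","wrench_mouth","handle_end","flux_jar","pliers","tap_body"]:
    for o in ctrl.outline_of(n,"top"):
        z={"jig":.015,"nut_hex":.032,"wrench":.012,"flux_jar":.095}.get(n,.015)
        ys,xs=np.nonzero(o["region"]);w=pix2plane("top",np.c_[xs,ys],z)
        print(n,round(o["conf"],2),np.round(o["centre"],1),len(xs),pix2plane("top",o["centre"],z)[0].round(4),"ext",(w.max(0)-w.min(0)).round(3)[:2])
crop(p,"pics/c1.png",340,180,420,280,6)
crop(p,"pics/c2.png",210,200,310,300,6)
E
```

```text
jig 0.86 [256.8 246.9] 5138 [0.55   0.1513 0.015 ] ext [0.217 0.216]
jig 0.66 [142.6 195. ] 8868 [0.6817 0.4666 0.015 ] ext [0.287 0.291]
nut_hex 0.61 [143.5 200.5] 157 [0.6627 0.4574 0.032 ] ext [0.042 0.046]
nut_hex 0.42 [257.5 251.5] 72 [0.5353 0.1471 0.032 ] ext [0.03  0.029]
wrench 0.84 [426.8 187.9] 824 [ 0.7311 -0.3095  0.012 ] ext [0.069 0.189]
wrench 0.76 [378.3 227.8] 808 [ 0.6141 -0.1762  0.012 ] ext [0.184 0.103]
wrench 0.73 [412.7 329. ] 924 [ 0.3443 -0.2712  0.012 ] ext [0.107 0.184]
worm_top 0.73 [424.  187.2] 854 [ 0.732 -0.301  0.015] ext [0.072 0.189]
worm_top 0.63 [413.9 327.7] 866 [ 0.3478 -0.2738  0.015 ] ext [0.106 0.183]
worm_top 0.6 [377.8 228.3] 778 [ 0.6121 -0.1744  0.015 ] ext [0.184 0.106]
wrench_mouth 0.84 [424.  189.5] 794 [ 0.7254 -0.301   0.015 ] ext [0.068 0.189]
wrench_mouth 0.63 [413.4 329.7] 817 [ 0.3426 -0.2724  0.015 ] ext [0.106 0.178]
wrench_mouth 0.62 [379.  227.5] 886 [ 0.6144 -0.1777  0.015 ] ext [0.186 0.111]
handle_end 0.93 [412.5 327.7] 851 [ 0.3477 -0.27    0.015 ] ext [0.109 0.183]
handle_end 0.68 [377.6 227.3] 828 [ 0.6149 -0.1738  0.015 ] ext [0.186 0.106]
handle_end 0.59 [426.4 187. ] 928 [ 0.7328 -0.3077  0.015 ] ext [0.075 0.189]
flux_jar 0.86 [321.9 160.7] 888 [ 0.7713 -0.015   0.095 ] ext [0.098 0.078]
flux_jar 0.68 [257.8 252.3] 52 [0.5249 0.1401 0.095 ] ext [0.026 0.028]
pliers 0.55 [479.  267.8] 537 [ 0.513  -0.4505  0.015 ] ext [0.133 0.122]
tap_body 0.95 [124.7 287. ] 716 [0.4316 0.4932 0.015 ] ext [0.1   0.098]
```

View pics/c1.png

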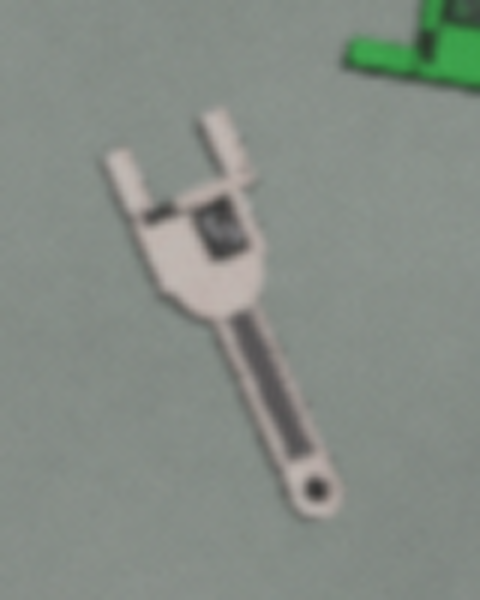

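View pics/c2.png

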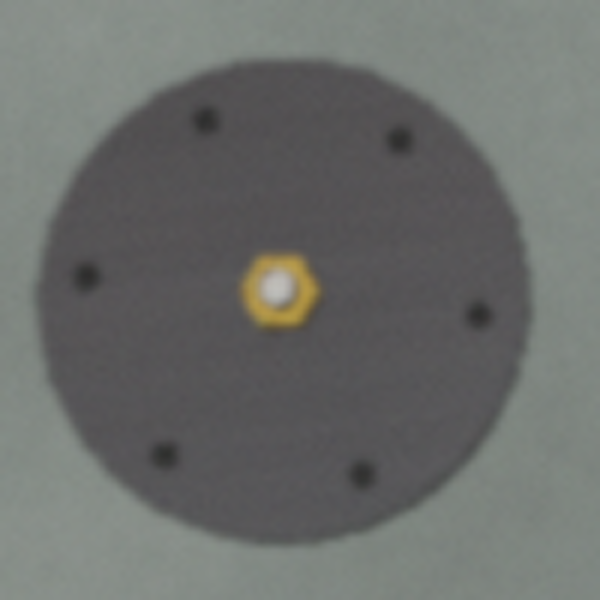

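```bash
cat > meas.py <<'E'
from h import *
def circ(P):
    A=np.c_[2*P,np.ones(len(P))];b=(P**2).sum(1);x=np.linalg.lstsq(A,b,rcond=None)[0];return x[:2],np.sqrt(x[2]+x[:2]@x[:2])
E
python3 - <<'E'
from meas import *
for cam in("top","scene"):
    p,d=ctrl.capture(cam)
    uv0=proj(cam,[.55,.151,.015])[0];print(cam,uv0)
    dark=(p.max(2)<105).astype(np.uint8)
    m=np.zeros_like(dark);cv2.circle(m,tuple(int(x) for x in uv0),60,1,-1)
    g=cv2.cvtColor(p,cv2.COLOR_RGB2GRAY).astype(float)
    # radial edge search subpixel in world
    E=[]
    for a in np.arange(0,2*np.pi,.05):
        r=np.arange(.095,.125,.0005)
        X=np.c_[.55+r*np.cos(a),.151+r*np.sin(a),np.full(len(r),.015)]
        uv=proj(cam,X).astype(np.float32)
        v=cv2.remap(g.astype(np.float32),uv[:,0].reshape(1,-1),uv[:,1].reshape(1,-1),cv2.INTER_LINEAR)[0]
        v=cv2.GaussianBlur(v.reshape(1,-1),(9,1),0)[0]
        i=np.argmax(np.diff(v)); E.append(X[i,:2])
    E=np.array(E)
    for _ in range(4):
        c,r=circ(E);res=np.abs(np.hypot(*(E-c).T)-r);E=E[res<max(.002,np.median(res)*2)]
    print("jig",c,r,len(E))
    # hex from brass colour
    hsv=cv2.cvtColor(p,cv2.COLOR_RGB2HSV)
    un=proj(cam,[*c,.032])[0]
    win=slice(int(un[1])-15,int(un[1])+16),slice(int(un[0])-15,int(un[0])+16)
    print("nut px",un, "stud top px",proj(cam,[*c,.045])[0])
    crop(p,f"pics/nut_{cam}.png",int(un[0])-16,int(un[1])-16,int(un[0])+16,int(un[1])+16,16)
    if cam=="top":
        # wrench mask
        q=p.astype(int);m=((q[:,:,0]-q[:,:,1])>5)&(q[:,:,0]>120);m[:190]=0;m[275:]=0;m[:,:350]=0;m[:,405:]=0
        print(m.sum());cv2.imwrite("pics/wm.png",cv2.resize(m[180:280,340:420].astype(np.uint8)*255,None,fx=6,fy=6))
E
```

```text
top [256.90356866 246.89596155]
jig [0.54347418 0.15031369] 0.10985085728544022 126
nut px [256.44682348 248.41557132] stud top px [255.98120254 247.71901938]
503
scene [359.47842177 272.10402906]
jig [0.54876822 0.15691222] 0.11295218686822339 77
nut px [361.35276419 268.26797056] stud top px [361.49004925 264.50747103]
```

View pics/nut_top.png

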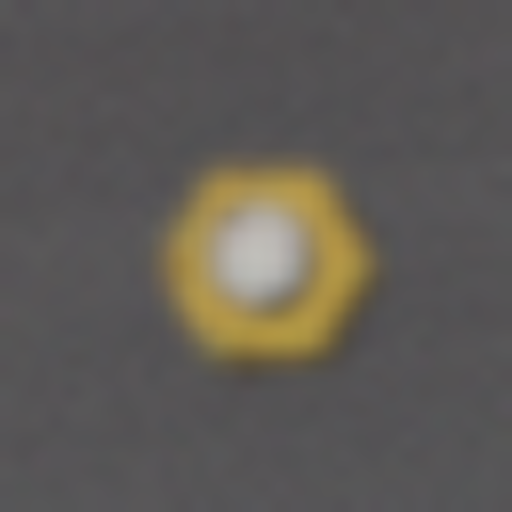

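View pics/nut_scene.png

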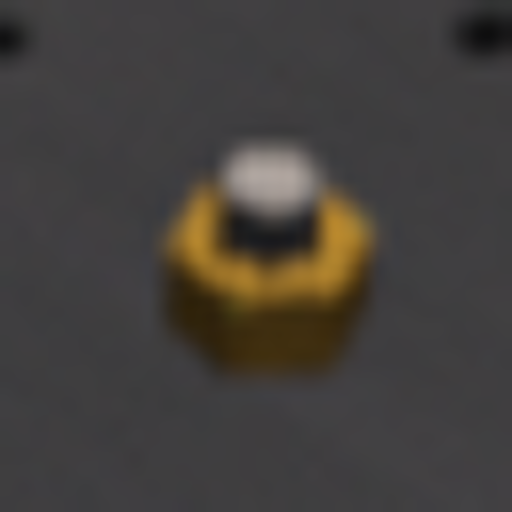

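View pics/wm.png

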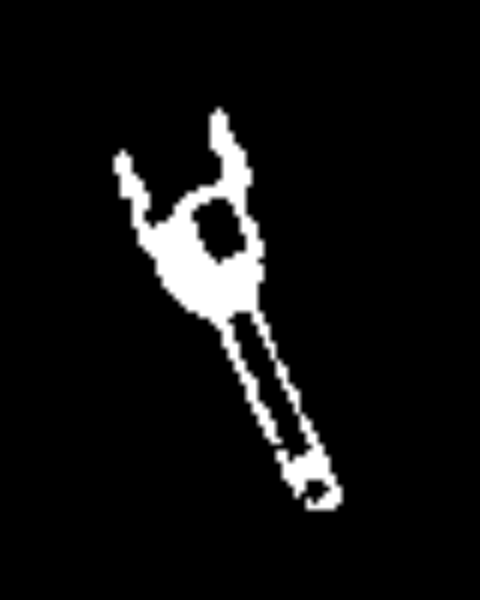

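```bash
cat >> meas.py <<'E'
from scipy.optimize import minimize
def hexfit(cam,p,c0,half=14,z0=.015,z1=.032):
    """fit brass hex prism silhouette -> x,y,theta(deg, flat normal mod 60)"""
    un=proj(cam,[c0[0],c0[1],.03])[0].astype(int);S=8
    u0,v0=un-half
    q=cv2.resize(p[v0:v0+2*half,u0:u0+2*half],None,fx=S,fy=S,interpolation=cv2.INTER_CUBIC).astype(float)
    brass=np.clip((q[:,:,0]-q[:,:,2]-20)/40,0,1)
    # stud fill
    ss=proj(cam,np.array([[c0[0],c0[1],.045]]))[0]
    best=None
    def sc(v,show=False):
        a=np.radians(v[2]+30+60*np.arange(6))
        xy=np.c_[v[0]+.01732*np.cos(a),v[1]+.01732*np.sin(a)]
        P=np.r_[np.c_[xy,np.full(6,z0)],np.c_[xy,np.full(6,z1)]]
        uv=(proj(cam,P)-[u0,v0]+.5)*S-.5
        m=np.zeros(brass.shape,np.uint8);cv2.fillConvexPoly(m,cv2.convexHull(np.round(uv*16).astype(np.int32)),1,shift=4)
        s=(proj(cam,np.r_[[[v[0]+.0085*np.cos(t),v[1]+.0085*np.sin(t),z] for t in np.arange(0,6.3,.4) for z in(.032,.0455)]])-[u0,v0]+.5)*S-.5
        k=np.zeros(brass.shape,np.uint8);cv2.fillConvexPoly(k,cv2.convexHull(np.round(s*16).astype(np.int32)),1,shift=4)
        w=(k==0)
        return (np.abs(m-brass)*w).sum()/S/S
    for th in range(-30,30,5):
        r=minimize(sc,[c0[0],c0[1],th],method="Nelder-Mead",options=dict(initial_simplex=[[c0[0],c0[1],th],[c0[0]+.003,c0[1],th],[c0[0],c0[1]+.003,th],[c0[0],c0[1],th+4]]))
        if best is None or r.fun<best.fun:best=r
    return best.x,best.fun
E
python3 - <<'E'
from meas import *
for cam in("top","scene"):
    p,d=ctrl.capture(cam)
    print(cam,hexfit(cam,p,[.546,.152]))
    if cam=="top":
        print("stud",pix2plane(cam,[255.6,247.6],.045))
        q=cv2.GaussianBlur(p,(3,3),0).astype(float);b=np.median(q[180:280,340:420].reshape(-1,3),0)
        m=(np.abs(q-b).sum(2)>40)
        n,l,st,ce=cv2.connectedComponentsWithStats(m.astype(np.uint8));i=l[228,372] or l[262,391];
        i=max([k for k in range(1,n) if 340<ce[k][0]<420 and 190<ce[k][1]<270],key=lambda k:st[k][4]);m=l==i;print(st[i],ce[i])
        cv2.imwrite("pics/wm2.png",cv2.resize(m[180:280,340:420].astype(np.uint8)*255,None,fx=6,fy=6))
        ys,xs=np.nonzero(m);W=pix2plane(cam,np.c_[xs,ys],.012)[:,:2]
        end=pix2plane(cam,[[392.5,261]],.0135)[0,:2]
        H=W[np.hypot(*(W-end).T)<.085]
        c=H.mean(0);u,s,vt=np.linalg.svd(H-c);d0=vt[0]*np.sign(vt[0][0])
        for _ in range(2):
            t=(W-c)@d0;n_=np.array([-d0[1],d0[0]]);y=(W-c)@n_
            lo=t.min();k=(t>lo+.015)&(t<lo+.095)
            A=np.polyfit(t[k],y[k],1);c=c+n_*A[1];a=np.arctan(A[0]);d0=d0*np.cos(a)+n_*np.sin(a)
        t=(W-c)@d0;y=(W-c)@np.array([-d0[1],d0[0]])
        print("dir deg",np.degrees(np.arctan2(d0[1],d0[0])),"t range",t.min(),t.max(),"ywidth handle",np.ptp(y[(t>t.min()+.02)&(t<t.min()+.09)]))
        o=c+d0*((t.min()+.086+t.max()-.093)/2);print("origin",o,"y ext head",y.min(),y.max())
E
```

```text
top (array([0.54554278, 0.15168661, 0.09524134]), np.float64(10.985546875))
stud [[0.54375646 0.15132731 0.045     ]]
[358 198  39  68 656] [376.61128049 227.54878049]Traceback (most recent call last):
  File "<stdin>", line 12, in <module>
  File "h.py", line 4, in pix2plane
    c=ctrl.camera_params(cam);K,R,t=c["intrinsics"],c["R"],c["t"]
ValueError: time passes only in moves, steps and waits
```

View pics/wm2.png

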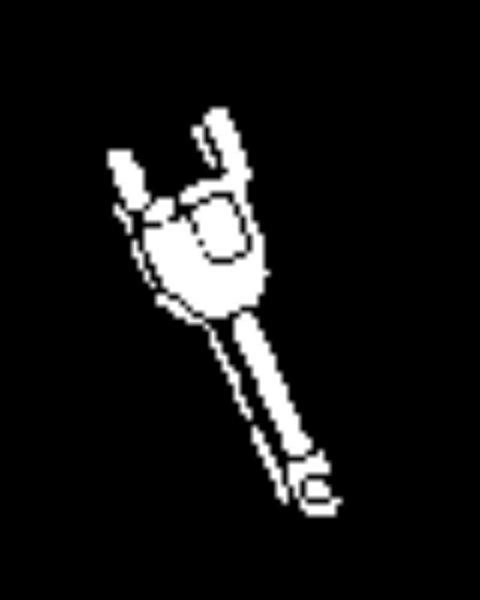

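```bash
python3 - <<'E'
from station import ctrl
import pickle
pickle.dump({n:ctrl.camera_params(n) for n in("scene","top")},open("cam.pkl","wb"))
E
sed -i 's/ctrl.camera_params(cam)/CP[cam]/; s/^def pix2plane/import pickle\nCP=pickle.load(open("cam.pkl","rb"))\ndef pix2plane/' h.py
cat >> meas.py <<'E'
def profile(cam,g,A,dirv,ts,z):
    X=np.c_[A[0]+dirv[0]*ts,A[1]+dirv[1]*ts,np.full(len(ts),z)]
    uv=proj(cam,X).astype(np.float32)
    return cv2.remap(g,uv[:,0].reshape(1,-1),uv[:,1].reshape(1,-1),cv2.INTER_LINEAR)[0]
def handlefit(cam,g,o,th,z,xs=np.arange(-.06,.016,.003),it=4):
    """g: image bright where wrench rim. o=origin guess; refine lateral & angle from both rims (outer edges)"""
    o=np.array(o,float)
    for _ in range(it):
        d=np.array([np.cos(th),np.sin(th)]);n=np.array([-d[1],d[0]]);L=[];R=[]
        ts=np.arange(-.02,.0201,.0005)
        for x in xs:
            v=profile(cam,g,o+d*x,n,ts,z);dv=np.diff(cv2.GaussianBlur(v.reshape(1,-1),(7,1),0)[0]);tm=ts[:-1]+.00025
            lo=tm<-.004;hi=tm>.004
            R.append(tm[lo][np.argmax(dv[lo])]);L.append(tm[hi][np.argmin(dv[hi])])
        mid=(np.array(L)+np.array(R))/2;w=np.array(L)-np.array(R)
        k=np.abs(w-np.median(w))<.004
        A=np.polyfit(xs[k],mid[k],1);o=o+n*A[1];th=th+np.arctan(A[0])
    return o,th,np.median(w),k.sum(),np.std(mid[k])
E
python3 - <<'E'
from meas import *
p,d=ctrl.capture("top");q=p.astype(np.float32)
f=lambda c:np.array([(c[0]+.5)/6-.5+340,(c[1]+.5)/6-.5+180])
hole=pix2plane("top",f((317,488)),.0135)[0,:2];up=pix2plane("top",f((242,330)),.0135)[0,:2]
dv=up-hole;th=np.arctan2(dv[1],dv[0]);print(hole,up,np.degrees(th),np.hypot(*dv))
g=q[:,:,0]*1.0
u=dv/np.hypot(*dv);o=hole+u*.074
o,th,w,k,s=handlefit("top",g,o,th,.0135);print(o,np.degrees(th),w,k,s)
o,th,w,k,s=handlefit("top",q[:,:,0]-q[:,:,1]+q[:,:,0]*.2,o,th,.0135);print("rg",o,np.degrees(th),w,k,s)
dd=np.array([np.cos(th),np.sin(th)]);n=np.array([-dd[1],dd[0]])
ts=np.arange(-.11,.115,.002)
for y in(0,.020,.018,-.027):
    v=profile("top",g,o+n*y,dd,ts,.0135);print(y,[(round(a*1000),int(b)) for a,b in zip(ts,v)][::1] if 0 else [int(b) for b in v])
import pickle
for nm,X in(("hole",hole),("up",up)):print(nm,(X-o)@dd,(X-o)@n)
for c in((122,150),(210,110)):
    X=pix2plane("top",f(c),.0145)[0,:2];print("tip",(X-o)@dd,(X-o)@n)
E
```

```text
[ 0.52423871 -0.21535379] [ 0.59523001 -0.1806046 ] 26.08106441562878 0.0790396784194911
[ 0.59124877 -0.18393223] 24.81294126654125 0.02350000000000002 26 0.0003137917090784757
rg [ 0.59111445 -0.18364122] 24.821102838074953 0.02400000000000002 26 0.000389037083156614
0 [130, 131, 132, 132, 132, 131, 131, 131, 131, 131, 137, 150, 168, 173, 164, 133, 97, 72, 58, 74, 107, 146, 169, 180, 179, 157, 129, 103, 92, 89, 89, 89, 88, 89, 90, 89, 89, 89, 88, 88, 88, 88, 89, 90, 89, 88, 90, 89, 87, 89, 89, 89, 89, 89, 88, 89, 90, 90, 88, 90, 97, 117, 150, 176, 188, 192, 192, 191, 191, 190, 190, 189, 185, 179, 155, 130, 114, 111, 108, 106, 108, 109, 105, 111, 112, 112, 115, 123, 143, 161, 171, 163, 150, 140, 135, 134, 135, 134, 134, 135, 135, 134, 134, 134, 134, 133, 133, 134, 133, 134, 133, 132, 133]
0.02 [132, 132, 132, 133, 133, 132, 131, 131, 131, 130, 130, 131, 132, 131, 132, 132, 131, 130, 130, 130, 130, 130, 132, 132, 131, 130, 130, 130, 131, 130, 130, 130, 131, 132, 132, 133, 134, 132, 132, 130, 130, 130, 129, 130, 129, 130, 132, 131, 131, 130, 130, 131, 132, 132, 132, 131, 132, 132, 131
[... 900 characters left out ...]
130, 130, 130, 130, 130, 129, 130, 132, 132, 131, 131, 132, 132, 132, 132, 131, 131, 131, 132, 132, 131, 131, 131, 131, 132, 132, 132, 132, 132, 133, 133, 133, 135, 135, 135, 136, 134, 133, 134, 134, 134, 134, 134, 134, 134, 133, 132, 131, 133, 134, 134, 135, 134, 135, 136, 136, 136, 136, 136, 136, 136, 137, 139, 141, 143, 144, 144, 140, 132, 136, 139, 138, 140, 146, 146, 143, 141, 140, 156, 171, 178, 176, 176, 180, 184, 187, 187, 187, 189, 188, 187, 188, 188, 186, 187, 183, 171, 154, 142, 136, 135, 134, 133]
hole -0.07401045558983421 -0.0007095240674542287
up 0.005010112551617011 0.0010284561564928617
tip 0.10236630828536634 0.017834454970145526
tip 0.10389088481002705 -0.026991998662802236
```

Emit:
apply_moves(slide=[[0.028,-0.049,0],[0.028,-0.049,0],[0.028,-0.049,0],[0.028,-0.049,0],[0.028,-0.049,0]], rot=[[0,0,-9],[0,0,-9],[0,0,-9],[0,0,-9],[0,0,-9]], gripper=0.06)

```text
clock: 1.42
eef_pos: [0.2963, 0.3556, 0.2217]
tool_rot: [[0.87, 0.493, -0.001], [0.493, -0.87, 0.003], [0.001, -0.003, -1.0]]
ft_force: [0.9, 0.2, 1.3]
grip_width: 0.702
```

Emit:
apply_moves(slide=[[0.028,-0.049,0],[0.028,-0.049,0],[0.028,-0.049,0],[0.028,-0.049,0],[0.028,-0.049,0]], rot=[[0,0,-9],[0,0,-9],[0,0,-9],[0,0,-9],[0,0,-9]])

```text
clock: 2.05
eef_pos: [0.4399, 0.1021, 0.2234]
tool_rot: [[0.956, -0.292, 0.006], [-0.292, -0.956, 0.006], [0.004, -0.007, -1.0]]
ft_force: [0.8, 0.4, -0.4]
grip_width: 0.694
```

Emit:
apply_moves(slide=[[0.027,-0.047,0],[0.027,-0.047,0],[0.027,-0.047,0],[0.027,-0.047,0],[0.027,-0.047,0]], rot=[[0,0,-9],[0,0,-9],[0,0,-9],[0,0,-9],[0,0,-9]])

```text
clock: 2.68
eef_pos: [0.579, -0.1409, 0.2254]
tool_rot: [[0.448, -0.894, 0.014], [-0.894, -0.448, 0.0], [0.006, -0.013, -1.0]]
ft_force: [0.5, 1.6, 0.8]
grip_width: 0.692
```

Emit:
apply_moves(slide=[[0.022,-0.045,0],[0,0,-0.02]], rot=[[0,0,-3],[0,0,0]])

```text
clock: 2.92
eef_pos: [0.6027, -0.192, 0.2059]
tool_rot: [[0.393, -0.92, 0.016], [-0.92, -0.393, -0.004], [0.01, -0.013, -1.0]]
ft_force: [-0.8, 1.0, -0.1]
grip_width: 0.693
```

Emit:
apply_moves(slide=[[-0.005,0.012,-0.04],[0,0,-0.05],[0,0,-0.05],[0,0,-0.03]], rot=[[0.2,0.9,1.7],[0,0,0],[0,0,0],[0,0,0]])

```text
clock: 3.42
eef_pos: [0.5974, -0.1763, 0.0305]
tool_rot: [[0.424, -0.906, 0.002], [-0.906, -0.424, 0.001], [-0.001, -0.002, -1.0]]
ft_force: [-0.1, 0.3, -0.0]
grip_width: 0.69
```

Run:
```python
from meas import *
p,d=ctrl.capture("top");crop(p,"pics/g1.png",320,160,440,280,5)
p,d=ctrl.capture("scene");crop(p,"pics/g2.png",220,140,380,260,5)
s=ctrl.read_state();print(s["eef_pos"],s["tool_rot"])
```

```text
[ 0.59613791 -0.17598903  0.02962106] [[ 4.24080577e-01 -9.05622467e-01 -1.90036457e-03]
 [-9.05621215e-01 -4.24083741e-01  1.78762988e-03]
 [-2.42483150e-03  9.62911357e-04 -9.99996596e-01]]
```

View pics/g1.png

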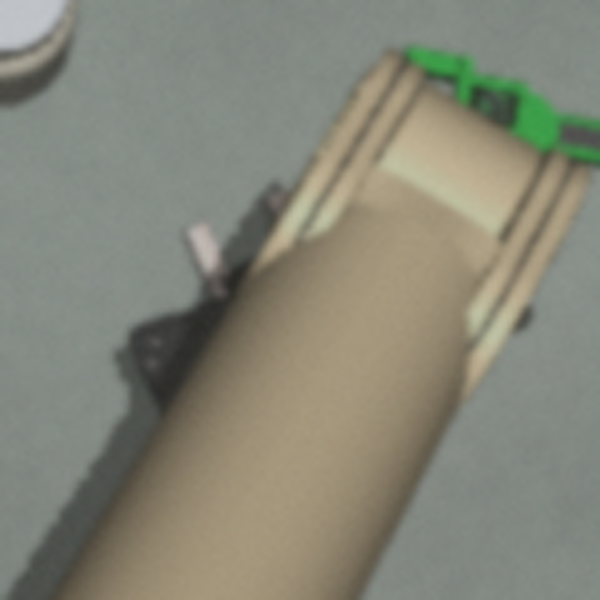

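View pics/g2.png

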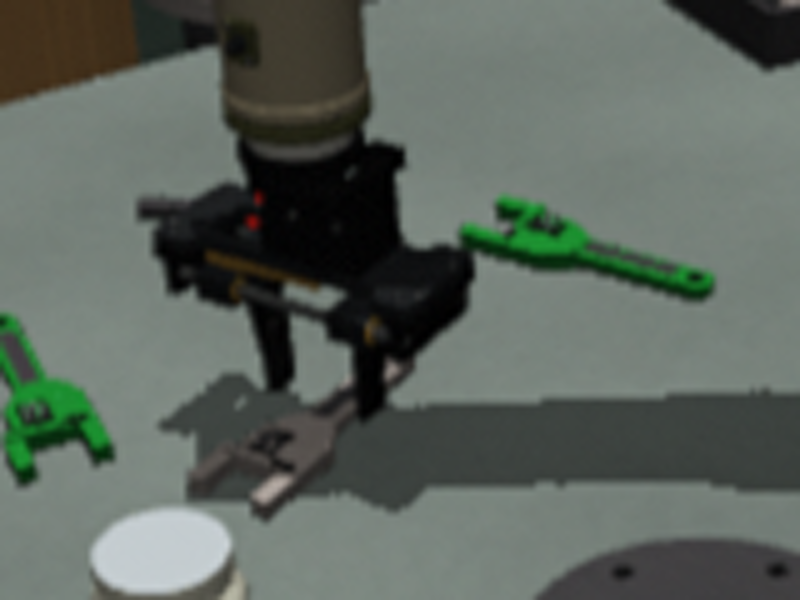

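Emit:
apply_moves(slide=[[0.002,-0.004,-0.015],[0,0,-0.01],[0,0,0]], rot=[[0,0,0],[0,0,0],[0,0,0]])

```text
clock: 3.9
eef_pos: [0.6001, -0.1799, 0.006]
tool_rot: [[0.425, -0.905, 0.002], [-0.905, -0.425, 0.002], [-0.001, -0.003, -1.0]]
ft_force: [0.4, -0.0, 0.3]
grip_width: 0.687
```

Emit:
apply_moves(slide=[[0,0,0],[0,0,0],[0,0,0],[0,0,0],[0,0,0]], rot=[[0,0,0],[0,0,0],[0,0,0],[0,0,0],[0,0,0]], gripper=0, grip_force=40)

```text
clock: 4.53
eef_pos: [0.6011, -0.1799, 0.0079]
tool_rot: [[0.425, -0.905, 0.005], [-0.905, -0.425, 0.002], [0.0, -0.005, -1.0]]
ft_force: [-1.4, 1.3, 0.9]
grip_width: 0.265
```

Emit:
apply_moves(slide=[[0,0,0.03],[0,0,0.05],[0,0,0.04],[-0.022,0.049,0],[-0.022,0.049,0]], rot=[[0,0,0],[0,0,0],[0,0,0],[0,0,1],[0,0,1]])

```text
clock: 5.15
eef_pos: [0.5535, -0.084, 0.1285]
tool_rot: [[0.451, -0.893, -0.001], [-0.893, -0.451, -0.001], [0.001, 0.001, -1.0]]
ft_force: [0.1, 1.6, -3.5]
grip_width: 0.268
```

Emit:
apply_moves(slide=[[-0.022,0.049,0],[-0.022,0.049,0],[-0.022,0.049,0],[-0.021,0.045,0],[0,0,0]], rot=[[0,0,1],[0,0,1],[0,0,1],[0,0,0],[0,0,0]])

```text
clock: 5.78
eef_pos: [0.4591, 0.1172, 0.1266]
tool_rot: [[0.504, -0.864, -0.004], [-0.864, -0.504, 0.0], [-0.002, 0.003, -1.0]]
ft_force: [-0.3, -1.6, -5.1]
grip_width: 0.266
```

Run:
```python
from meas import *
p,d=ctrl.capture("top");crop(p,"pics/h1.png",200,190,320,310,5);cv2.imwrite("pics/h1raw.png",p[:,:,::-1])
p,d=ctrl.capture("scene");crop(p,"pics/h2.png",280,150,440,310,5)
s=ctrl.read_state();print(s["eef_pos"],s["tool_rot"],s["joints"])
```

```text
[0.46074427 0.11351625 0.12679536] [[ 4.99582264e-01 -8.66261522e-01 -2.92174056e-03]
 [-8.66266366e-01 -4.99580855e-01 -1.24604190e-03]
 [-3.80247489e-04  3.15350601e-03 -9.99994955e-01]] [-54.48083134   4.45264538  36.96332356 114.18405785  -2.99796962
  62.46912308 -76.23310435]
```

View pics/h1.png

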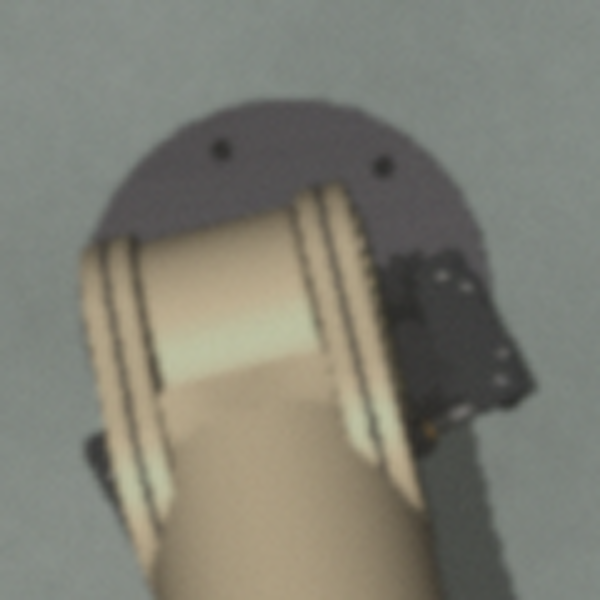

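View pics/h2.png

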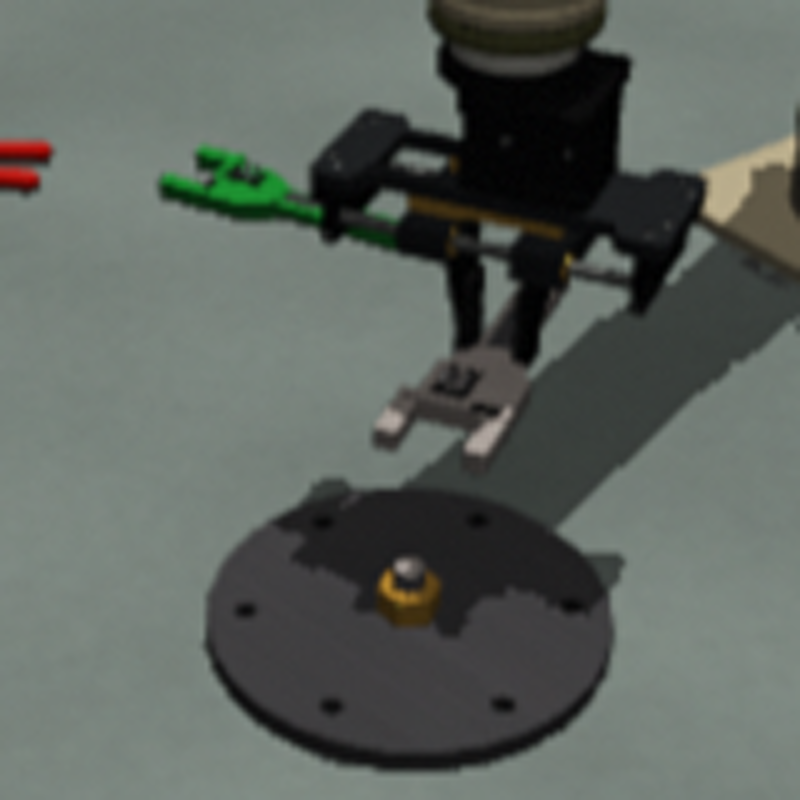

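```bash
cat >> meas.py <<'E'
def wpose_from_tcp(s,dx=0.0,da=89.65,dz=.0079):
    T=s["tool_rot"];a=np.degrees(np.arctan2(T[1,0],T[0,0]))+da
    d=np.array([np.cos(np.radians(a)),np.sin(np.radians(a))])
    return s["eef_pos"][:2]+d*dx,a,s["eef_pos"][2]-dz
def wpts(o,a,z,L):
    r=np.radians(a);d=np.array([np.cos(r),np.sin(r)]);n=np.array([-d[1],d[0]])
    L=np.atleast_2d(L);return np.c_[o+L[:,:1]*d+L[:,1:2]*n,z+L[:,2]]
def overlay(p,cam,o,a,z,name,box,s,jaw=0.0,nut=None):
    u0,v0,u1,v1=box
    im=cv2.resize(p[v0:v1,u0:u1,::-1],None,fx=s,fy=s,interpolation=cv2.INTER_CUBIC)
    f=lambda X:np.round((proj(cam,X)-[u0,v0]+.5)*s-.5).astype(np.int32)
    H=.015
    for L,col in(([[.0615,.015,H],[.093,.015,H],[.093,.025,H]],(255,0,0)),([[.0615,-.021-jaw,H],[.093,-.021-jaw,H]],(0,0,255)),([[.0615,.015,H],[.0615,-.021,H]],(0,255,255)),([[.02,.012,.0135],[-.08,.012,.0135],[-.08,-.012,.0135],[.02,-.012,.0135]],(0,255,0)),([[.035,-.008,.0205],[.045,-.008,.0205]],(255,0,255))):
        cv2.polylines(im,[f(wpts(o,a,z,L))],False,col,1)
    if nut is not None:
        k=np.radians(30+60*np.arange(6)+nut[2]);hx=np.c_[nut[0]+.01732*np.cos(k),nut[1]+.01732*np.sin(k),np.full(6,.032)]
        cv2.polylines(im,[f(hx)],True,(255,255,0),1)
    cv2.imwrite(name,im)
E
python3 - <<'E'
from meas import *
p,d=ctrl.capture("scene")
print("stud scene",pix2plane("scene",[361.4,262.75],.045))
s=ctrl.read_state();o,a,z=wpose_from_tcp(s);print(o,a,z)
overlay(p,"scene",o,a,z,"pics/ov1.png",(330,190,410,290),8,0,(.544,.151,0))
print(hexfit("scene",p,[.546,.152]))
E
```

```text
stud scene [[0.54452094 0.15095118 0.045     ]]
[0.46127234 0.11264433] 29.51335005061855 0.11899662618436048
(array([ 0.54318557,  0.14910158, 15.37621572]), np.float64(28.68125))
```

View pics/ov1.png

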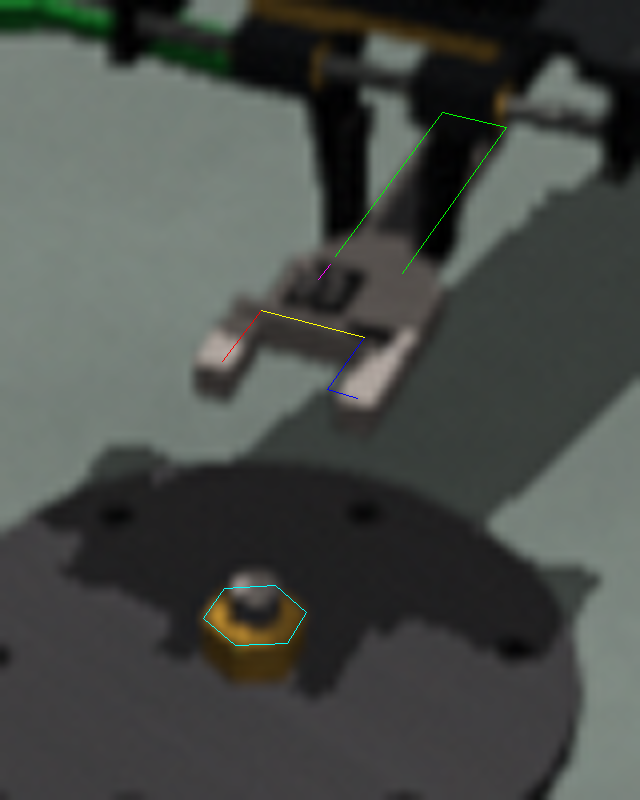

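Emit:
apply_moves(slide=[[0.009,-0.001,-0.03],[0,0,-0.025],[0,0,0],[0,0,0],[0,0,0]], rot=[[0,0,0.5],[0,0,0],[0,0,0],[0,0,0],[0,0,0]])

```text
clock: 6.55
eef_pos: [0.4736, 0.1061, 0.0724]
tool_rot: [[0.497, -0.867, 0.0], [-0.867, -0.497, -0.002], [0.002, 0.001, -1.0]]
ft_force: [0.2, 0.6, -4.1]
grip_width: 0.27
```

Run:
```python
from meas import *
s0=ctrl.read_state()
p,d=ctrl.capture("scene")
s=ctrl.read_state();o,a,z=wpose_from_tcp(s);print(s0["eef_pos"],s["eef_pos"],o,a,z,s["tool_rot"][:,2])
overlay(p,"scene",o,a,z,"pics/ov2.png",(325,210,405,285),10,0,(.544,.151,0))
crop(p,"pics/ov2c.png",325,210,405,285,10)
```

```text
[0.47356185 0.10613003 0.07244235] [0.47372346 0.10625356 0.07258624] [0.47372346 0.10625356] 29.49147879909635 0.06468624362436039 [ 8.12012426e-04 -2.16265829e-03 -9.99997332e-01]
```

View pics/ov2.png

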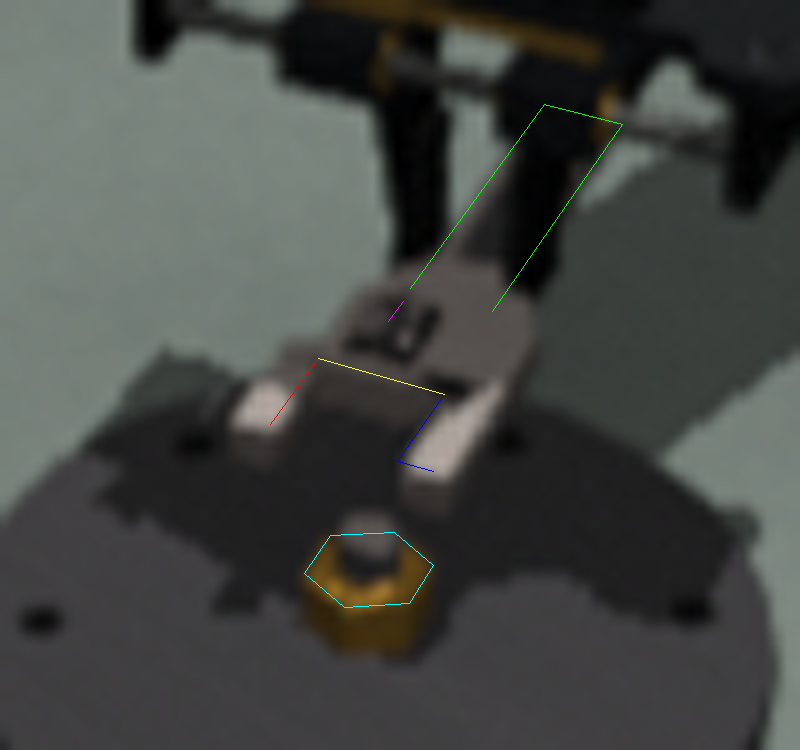

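View pics/ov2c.png

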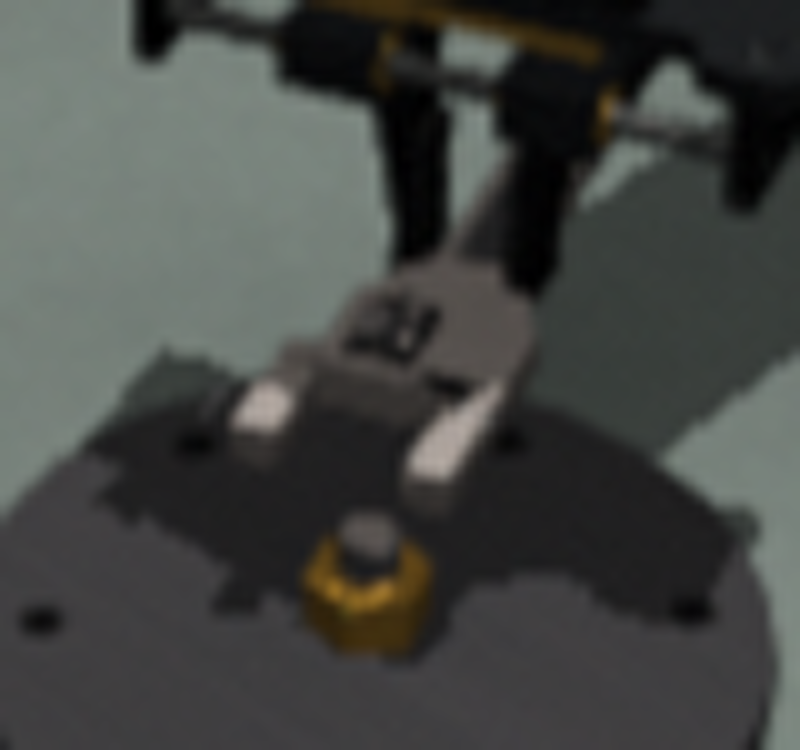

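Emit:
apply_moves(slide=[[-0.005,0.003,0],[0,0,0],[0,0,-0.014],[0,0,0],[0,0,0]], rot=[[0,0,0.3],[0,0,0],[0,0,0],[0,0,0],[0,0,0]])

```text
clock: 7.22
eef_pos: [0.4685, 0.1101, 0.0583]
tool_rot: [[0.503, -0.864, 0.002], [-0.864, -0.503, -0.001], [0.002, -0.001, -1.0]]
ft_force: [-0.5, 0.1, -3.7]
grip_width: 0.267
```

```bash
cat > look.py <<'E'
from meas import *
import sys
s0=ctrl.read_state()
p,d=ctrl.capture("scene")
s=ctrl.read_state();o,a,z=wpose_from_tcp(s,da=90);print(s0["eef_pos"],s["eef_pos"],o,a,z,s["tool_rot"][:,2],s["ft_force"])
n=sys.argv[1]
overlay(p,"scene",o,a,z,f"pics/{n}.png",(335,220,395,280),13,0.002,(.544,.151,0))
crop(p,f"pics/{n}c.png",335,220,395,280,13)
E
python3 look.py ov3
```

```text
[0.46854519 0.11007528 0.05831767] [0.46837681 0.11003491 0.05822234] [0.46837681 0.11003491] 30.21386322836306 0.05032234403938024 [ 0.00148383 -0.00117266 -0.99999821] [ 0.0104691  -0.32916682 -3.78594055]
```

View pics/ov3.png

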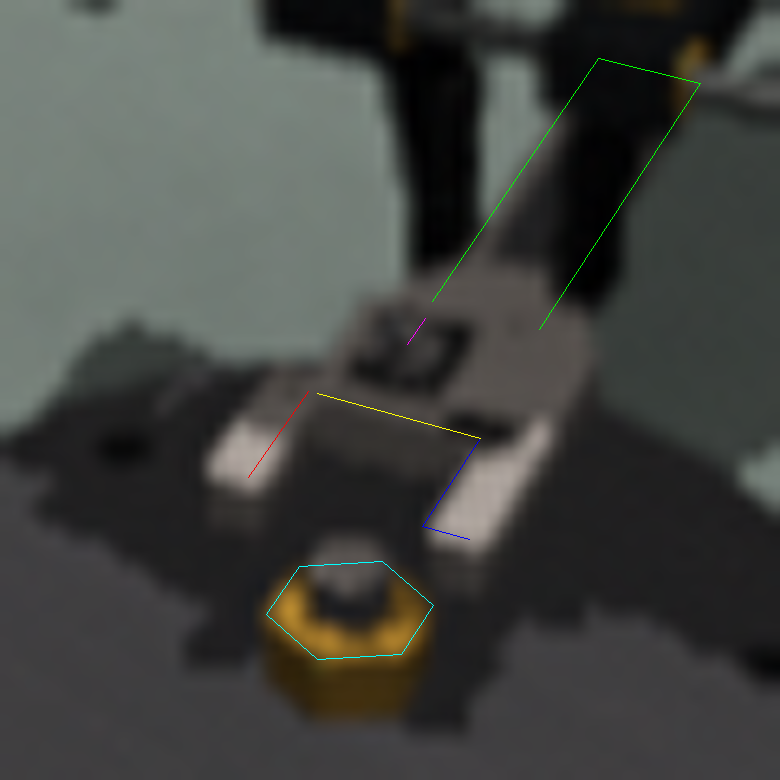

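Emit:
apply_moves(slide=[[0.001,-0.002,0],[0,0,0],[0,0,-0.014],[0,0,0],[0,0,0]], rot=[[0,0,0],[0,0,0],[0,0,0],[0,0,0],[0,0,0]])

```text
clock: 7.9
eef_pos: [0.4696, 0.1078, 0.0432]
tool_rot: [[0.503, -0.864, 0.002], [-0.864, -0.503, -0.001], [0.002, -0.001, -1.0]]
ft_force: [1.2, 0.8, -3.6]
grip_width: 0.267
```

```bash
python3 look.py ov4
```

```text
[0.46957173 0.10779768 0.04321816] [0.46937503 0.10782354 0.04312822] [0.46937503 0.10782354] 30.206935186672347 0.03522821748192838 [ 0.00128009 -0.00131756 -0.99999831] [-0.88990835 -0.73503223 -5.64782274]
```

View pics/ov4.png

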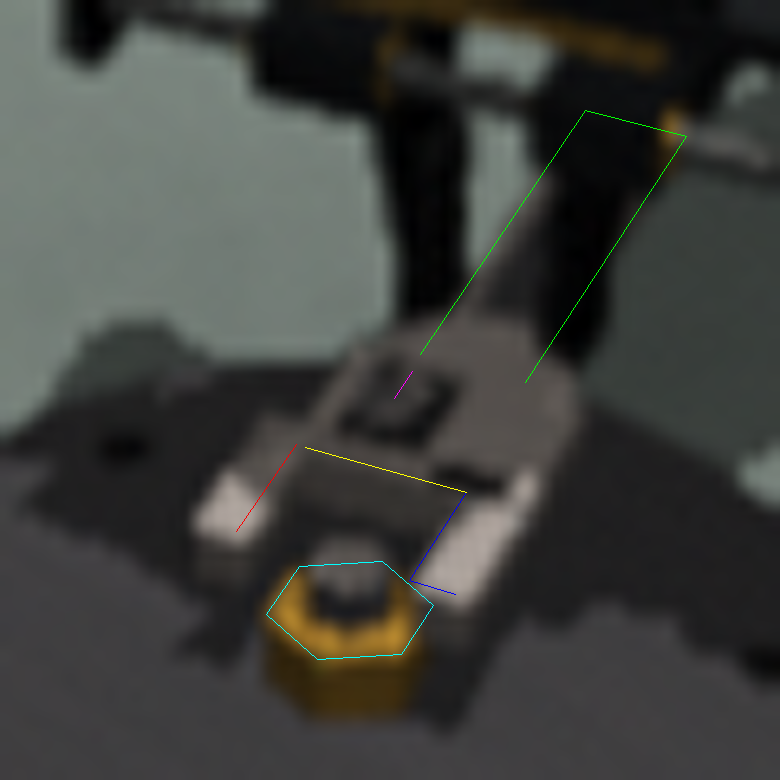

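View pics/ov4c.png

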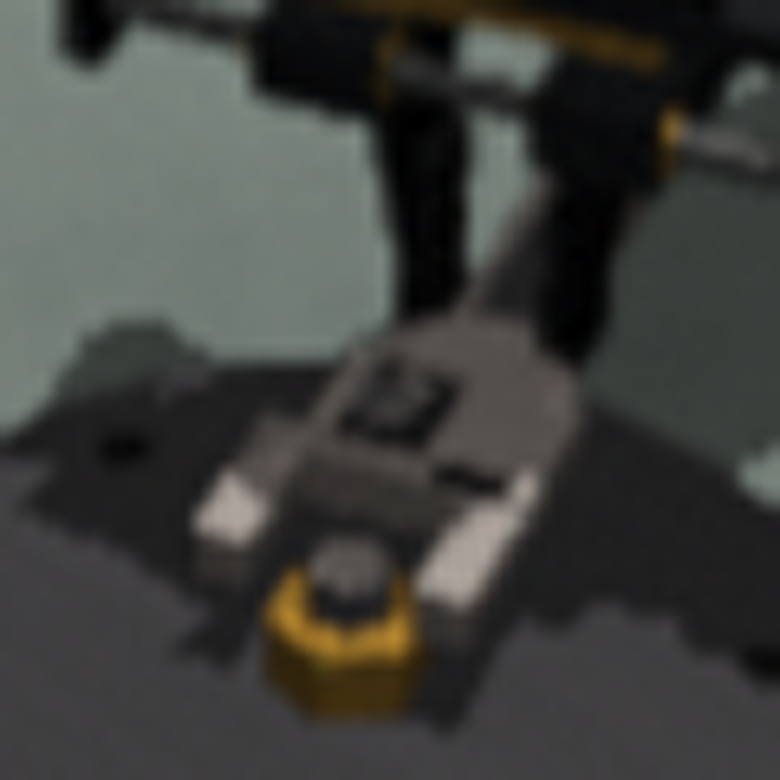

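Emit:
apply_moves(slide=[[0,-0.002,0],[0,0,0],[0,0,-0.004],[0,0,-0.004],[0,0,0]], rot=[[0,0,0],[0,0,0],[0,0,0],[0,0,0],[0,0,0]])

```text
clock: 8.57
eef_pos: [0.4697, 0.1056, 0.0352]
tool_rot: [[0.503, -0.864, 0.002], [-0.864, -0.503, -0.001], [0.001, -0.001, -1.0]]
ft_force: [-2.9, -1.9, 1.5]
grip_width: 0.263
```

```bash
python3 look.py ov5
```

```text
[0.46968751 0.10563663 0.0352363 ] [0.4696816  0.10563229 0.03534691] [0.4696816  0.10563229] 30.198382598541798 0.02744690535487297 [ 1.81764706e-03 -6.98771620e-04 -9.99998104e-01] [-2.04249829 -1.4548629   1.54144325]
```

View pics/ov5.png

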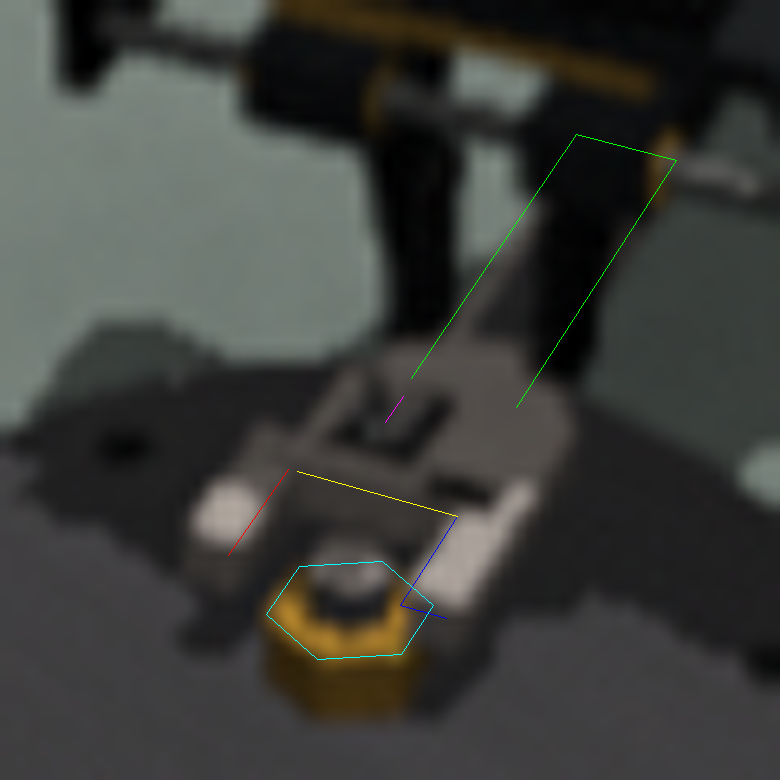

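Emit:
apply_moves(slide=[[0,0,0.01],[-0.003,0,0],[0,0,0],[0,0,0]], rot=[[0,0,0],[0,0,0],[0,0,0],[0,0,0]])

```text
clock: 9.12
eef_pos: [0.4666, 0.1059, 0.0461]
tool_rot: [[0.503, -0.864, 0.002], [-0.864, -0.503, -0.0], [0.002, -0.002, -1.0]]
ft_force: [0.1, -0.6, -3.4]
grip_width: 0.267
```

```bash
python3 look.py ov6
```

```text
[0.46655383 0.10589294 0.04611412] [0.46650544 0.10587434 0.04607131] [0.46650544 0.10587434] 30.211559195033203 0.038171310251388355 [ 2.18722471e-03 -5.21356561e-04 -9.99997472e-01] [-0.48980077 -0.29225121 -3.51461854]
```

View pics/ov6.png

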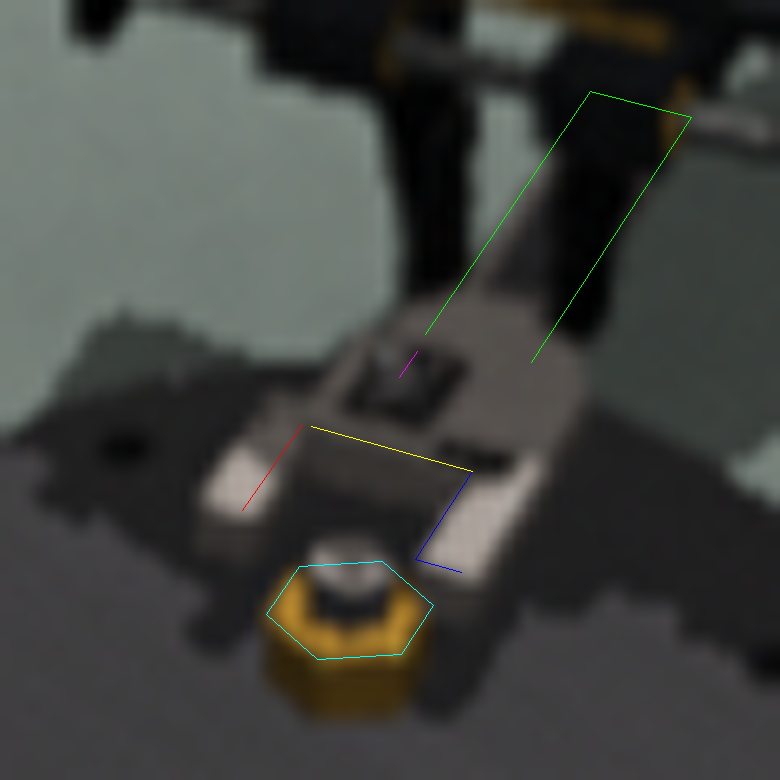

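Emit:
apply_moves(slide=[[0,0,-0.006],[0,0,-0.004],[0,0,-0.003],[0,0,0]], rot=[[0,0,0],[0,0,0],[0,0,0],[0,0,0]])

```text
clock: 9.68
eef_pos: [0.4661, 0.1057, 0.0316]
tool_rot: [[0.503, -0.864, 0.001], [-0.864, -0.503, -0.001], [0.002, -0.0, -1.0]]
ft_force: [-0.5, 0.4, -3.2]
grip_width: 0.266
```

Emit:
apply_moves(slide=[[0,0,-0.004],[0,0,-0.002],[0,0,0]], rot=[[0,0,0],[0,0,0],[0,0,0]])

```text
clock: 10.05
eef_pos: [0.4662, 0.1057, 0.0252]
tool_rot: [[0.503, -0.864, 0.001], [-0.864, -0.503, -0.001], [0.002, -0.001, -1.0]]
ft_force: [0.1, 0.4, -4.4]
grip_width: 0.267
```

```bash
python3 look.py ov7
```

```text
[0.46621938 0.10568929 0.02518172] [0.46625854 0.10571143 0.02526178] [0.46625854 0.10571143] 30.209156756587916 0.01736177686577659 [ 0.0014502  -0.00116045 -0.99999828] [-0.10287885 -0.02261725 -3.69196187]
```

View pics/ov7.png

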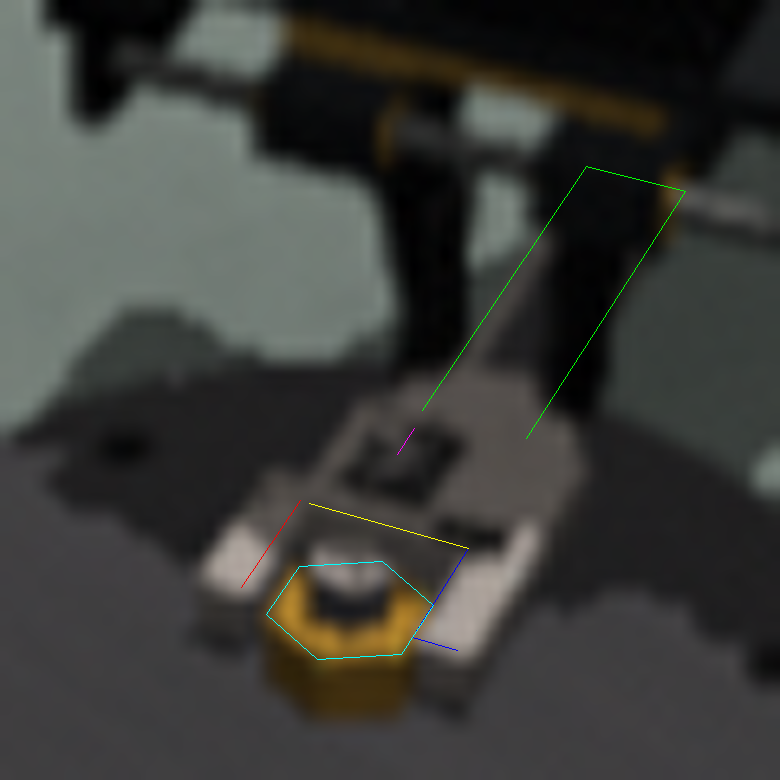

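Emit:
apply_moves(slide=[[0,0,-0.0015],[0,0,-0.001],[0,0,0]], rot=[[0,0,0],[0,0,0],[0,0,0]])

```text
clock: 10.48
eef_pos: [0.4664, 0.1058, 0.0229]
tool_rot: [[0.503, -0.864, 0.002], [-0.864, -0.503, -0.001], [0.002, -0.001, -1.0]]
ft_force: [-1.2, -0.5, -2.0]
grip_width: 0.268
```

Emit:
apply_moves(slide=[[0.002,0.001,0],[0,0,0],[0.002,0.001,0],[0,0,0]], rot=[[0,0,0],[0,0,0],[0,0,0],[0,0,0]])

```text
clock: 10.98
eef_pos: [0.4707, 0.1083, 0.0229]
tool_rot: [[0.504, -0.864, 0.002], [-0.864, -0.504, -0.001], [0.001, -0.001, -1.0]]
ft_force: [-0.7, 1.3, -3.3]
grip_width: 0.264
```

```bash
python3 look.py ov8
```

```text
[0.47070831 0.10825863 0.02294672] [0.47070963 0.1081948  0.02295891] [0.47070963 0.1081948 ] 30.230579264114787 0.015058913495117992 [ 1.85654406e-03 -5.46278711e-04 -9.99998127e-01] [-0.07624211  1.88279494 -3.60462721]
```

View pics/ov8.png

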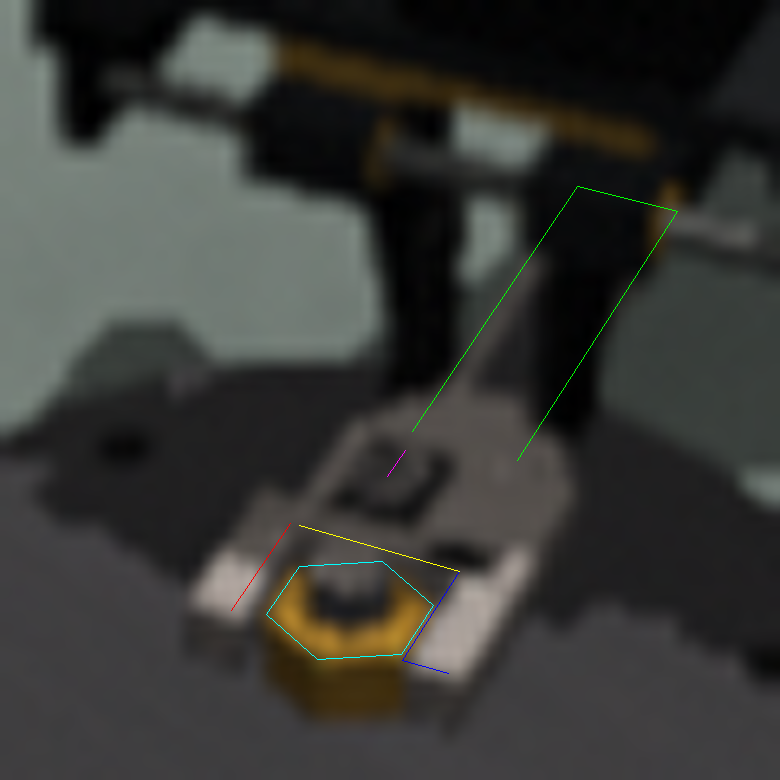

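Emit:
apply_moves(slide=[[0,0,-0.001],[0,0,0]], rot=[[0,0,0],[0,0,0]])

```text
clock: 11.28
eef_pos: [0.4707, 0.1082, 0.0227]
tool_rot: [[0.503, -0.864, 0.001], [-0.864, -0.503, 0.0], [0.001, -0.001, -1.0]]
ft_force: [-1.7, 0.7, -1.6]
grip_width: 0.263
```

Emit:
apply_moves(slide=[[0,0,0],[0,0,0],[0,0,0],[0,0,0],[0,0,0]], rot=[[0,0,0],[0,0,0],[0,0,0],[0,0,0],[0,0,0]], gripper=0.06)

```text
clock: 11.9
eef_pos: [0.472, 0.1083, 0.0233]
tool_rot: [[0.503, -0.864, 0.004], [-0.864, -0.503, 0.001], [0.001, -0.004, -1.0]]
ft_force: [-0.8, -0.5, -0.3]
grip_width: 0.671
```

```bash
python3 look.py ov9
```

```text
[0.47196642 0.10828262 0.02327983] [0.47197714 0.1082814  0.02328551] [0.47197714 0.1082814 ] 30.199894052636736 0.015385510356808262 [ 3.79612110e-03  5.79298297e-04 -9.99992627e-01] [-0.17233112 -0.71697171 -0.14808976]
```

View pics/ov9.png

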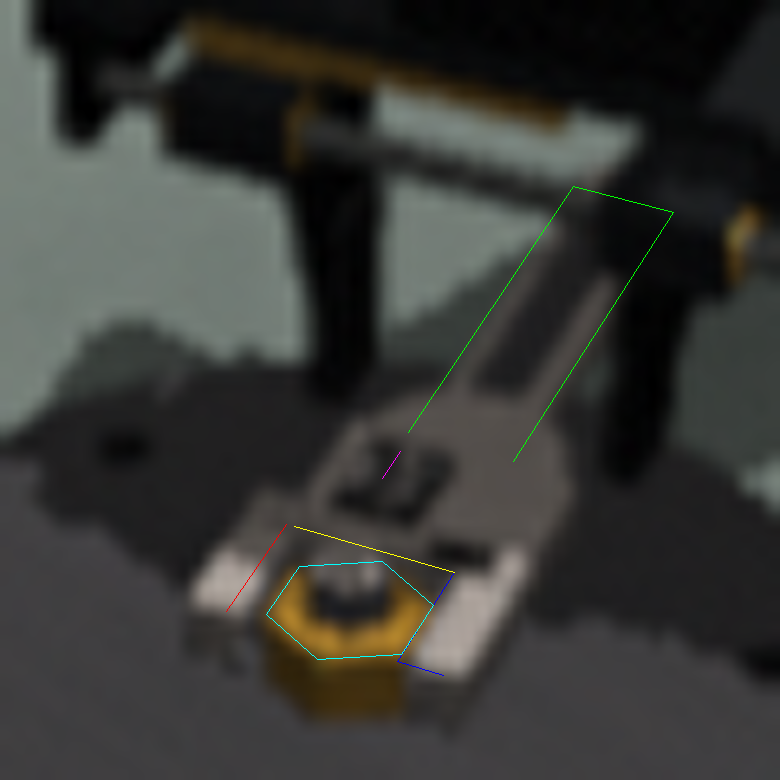

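Emit:
apply_moves(slide=[[0,0,0.03],[0,0,0.03],[0,0,0],[0,0,0],[0,0,0]], rot=[[0,0,0],[0,0,5],[0,0,10],[0,0,10],[0,0,10]])

```text
clock: 12.58
eef_pos: [0.4719, 0.1083, 0.0853]
tool_rot: [[0.915, -0.403, 0.004], [-0.403, -0.915, 0.002], [0.003, -0.003, -1.0]]
ft_force: [-0.9, 0.1, -0.5]
grip_width: 0.689
```

Emit:
apply_moves(slide=[[0.007,0.002,0],[0.007,0.002,0],[0.007,0.002,0],[0.007,0.002,0],[0,0,0]], rot=[[0,0,10],[0,0,10],[0,0,10],[0,0,10],[0,0,10]], gripper=0)

```text
clock: 13.2
eef_pos: [0.5005, 0.1165, 0.0852]
tool_rot: [[0.884, 0.468, 0.001], [0.468, -0.884, 0.005], [0.003, -0.004, -1.0]]
ft_force: [0.3, 0.5, -0.0]
grip_width: 0.206
```

Emit:
apply_moves(slide=[[0,0,0],[0,0,0]], rot=[[0,0,3],[0,0,0]])

```text
clock: 13.45
eef_pos: [0.5006, 0.1163, 0.085]
tool_rot: [[0.856, 0.517, 0.0], [0.517, -0.856, 0.005], [0.003, -0.004, -1.0]]
ft_force: [0.4, -0.2, -1.3]
grip_width: 0.024
```

Run:
```python
from meas import *
p,d=ctrl.capture("scene");crop(p,"pics/r1.png",310,180,410,290,7)
p,d=ctrl.capture("top");crop(p,"pics/r2.png",200,190,320,310,5)
s=ctrl.read_state();print(s["eef_pos"],s["tool_rot"],s["joints"],s["grip_width"],s["ft_force"])
```

```text
[0.50054898 0.11630138 0.0850512 ] [[ 8.56774992e-01  5.15690294e-01  3.65920210e-04]
 [ 5.15683656e-01 -8.56767168e-01  4.51520798e-03]
 [ 2.64195735e-03 -3.67981821e-03 -9.99989739e-01]] [-42.1762624   12.8354811   27.01563076 110.89898369  -7.14191495
  57.73769807  19.11771274] 0.010348362666395073 [-0.2438157   0.51577155  0.4681751 ]
```

View pics/r1.png

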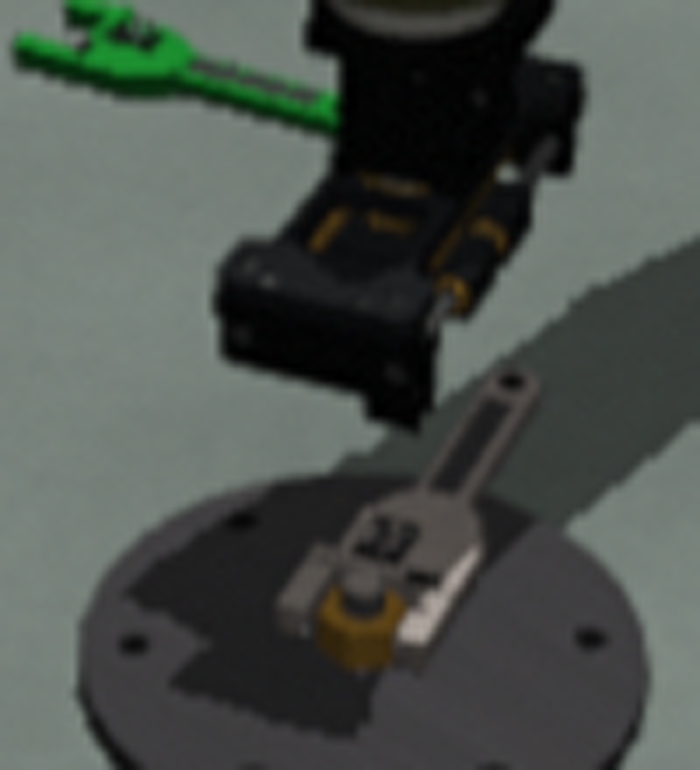

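View pics/r2.png

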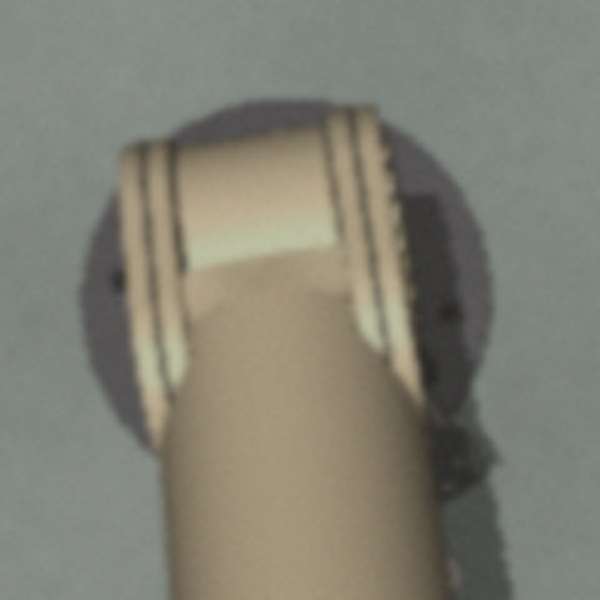

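Emit:
apply_moves(slide=[[0,0,-0.025],[0,0,-0.018],[0,0,0]], rot=[[0.2,0,-1],[0,0,0],[0,0,0]])

```text
clock: 13.92
eef_pos: [0.5008, 0.1166, 0.0415]
tool_rot: [[0.868, 0.497, 0.002], [0.497, -0.868, 0.009], [0.006, -0.007, -1.0]]
ft_force: [0.0, -0.0, 0.1]
grip_width: 0.001
```

```bash
cat > look2.py <<'E'
from meas import *
import sys
p,d=ctrl.capture("scene");s=ctrl.read_state();n=sys.argv[1]
o=np.array([.4707,.1082]);a=30.0
box=(330,215,400,285);S=11
overlay(p,"scene",o,a,.015,f"pics/{n}.png",box,S,0.0,(.544,.151,0))
im=cv2.imread(f"pics/{n}.png")
q=proj("scene",s["eef_pos"])[0];q=((q-box[:2]+.5)*S-.5).astype(int);cv2.drawMarker(im,tuple(int(x) for x in q),(0,0,255),0,14,1)
cv2.imwrite(f"pics/{n}.png",im)
print(s["eef_pos"].round(4),np.degrees(np.arctan2(s["tool_rot"][1,0],s["tool_rot"][0,0])).round(2),s["tool_rot"][:,2].round(4),s["ft_force"].round(1),s["clock"])
E
python3 look2.py w1
```

```text
[0.5013 0.1167 0.0422] 29.82 [ 0.0026  0.009  -1.    ] [ 0.3  0.3 -0.1] 13.975
```

View pics/w1.png

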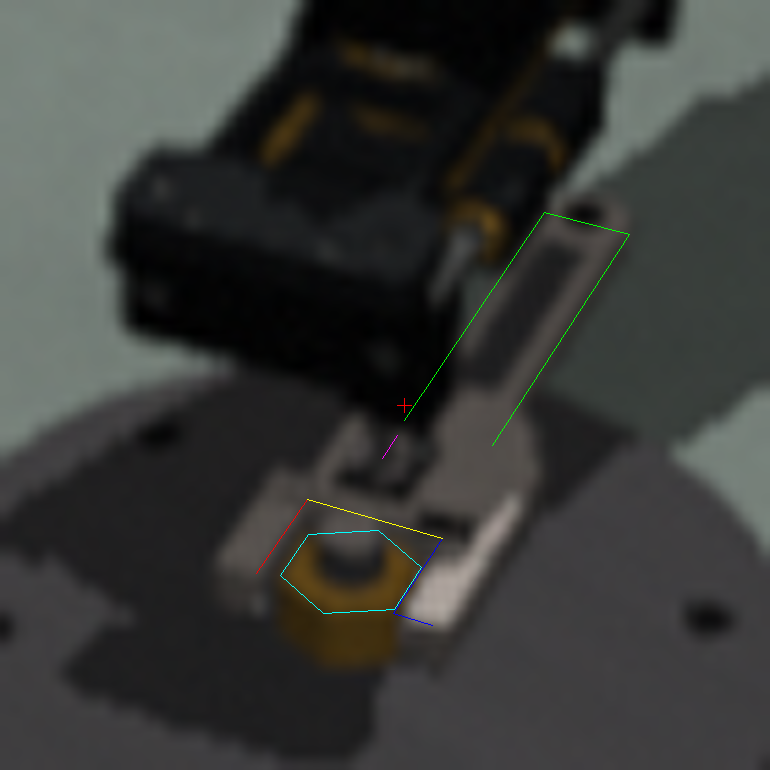

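Emit:
apply_moves(slide=[[0,0,-0.003],[0,0,-0.002],[0,0,0]], rot=[[-0.5,0.15,0.2],[0,0,0],[0,0,0]])

```text
clock: 14.35
eef_pos: [0.5024, 0.1173, 0.0387]
tool_rot: [[0.866, 0.5, 0.002], [0.5, -0.866, 0.001], [0.002, 0.0, -1.0]]
ft_force: [0.0, 0.0, -0.4]
grip_width: 0.009
```

Emit:
apply_moves(slide=[[0,0,-0.002],[0,0,-0.002]], rot=[[0,0,0],[0,0,0]])

```text
clock: 14.6
eef_pos: [0.5029, 0.1175, 0.0352]
tool_rot: [[0.866, 0.5, 0.003], [0.5, -0.866, 0.002], [0.004, 0.0, -1.0]]
ft_force: [-2.3, -1.1, 11.5]
grip_width: 0.002
```

Emit:
apply_moves(slide=[[0.0035,0.002,-0.001],[0.0035,0.002,-0.001],[0.0035,0.002,-0.001]], rot=[[0,0,0],[0,0,0],[0,0,0]])

```text
clock: 14.98
eef_pos: [0.5136, 0.1237, 0.0356]
tool_rot: [[0.866, 0.499, 0.002], [0.499, -0.866, 0.004], [0.003, -0.003, -1.0]]
ft_force: [-5.2, -1.1, 11.3]
grip_width: 0.001
```

Emit:
apply_moves(slide=[[0.0035,0.002,-0.001],[0.0035,0.002,-0.001]], rot=[[0,0,0],[0,0,0]])

```text
clock: 15.22
eef_pos: [0.5209, 0.1277, 0.0343]
tool_rot: [[0.867, 0.499, 0.002], [0.499, -0.867, 0.005], [0.004, -0.003, -1.0]]
ft_force: [-0.1, 0.1, 0.2]
grip_width: 0.001
```

```bash
python3 look2.py w2
```

```text
[0.5212 0.128  0.0341] 29.95 [ 0.0019  0.0045 -1.    ] [-0.5 -0.9 -0.3] 15.275
```

View pics/w2.png

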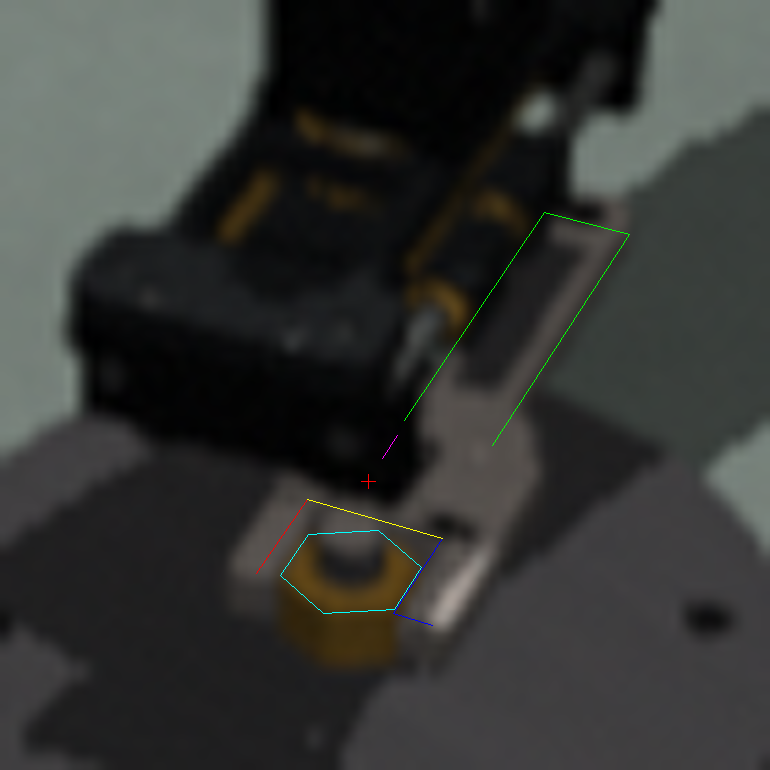

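Emit:
apply_moves(slide=[[0,0,0.008],[-0.009,-0.005,0],[-0.009,-0.005,0],[0,0,-0.004],[0,0,0]], rot=[[0,0,0],[-0.2,0.1,0],[0,0,0],[0,0,0],[0,0,0]])

```text
clock: 15.9
eef_pos: [0.5009, 0.1168, 0.038]
tool_rot: [[0.867, 0.499, -0.001], [0.499, -0.867, 0.001], [-0.0, -0.001, -1.0]]
ft_force: [0.5, -0.3, -0.9]
grip_width: 0.01
```

Emit:
apply_moves(slide=[[0,0,-0.002],[0,0,-0.002]], rot=[[0,0,0],[0,0,0]])

```text
clock: 16.15
eef_pos: [0.5015, 0.1171, 0.0343]
tool_rot: [[0.867, 0.499, -0.0], [0.499, -0.867, 0.001], [0.0, -0.001, -1.0]]
ft_force: [-6.2, -1.1, 17.9]
grip_width: 0.006
```

Emit:
apply_moves(slide=[[0.0035,0.002,-0.0005],[0.0035,0.002,-0.001],[0.0035,0.002,-0.001]], rot=[[0,0,0],[0,0,0],[0,0,0]])

```text
clock: 16.52
eef_pos: [0.5111, 0.1227, 0.0356]
tool_rot: [[0.867, 0.498, -0.005], [0.498, -0.867, 0.003], [-0.003, -0.005, -1.0]]
ft_force: [-6.8, -1.5, 13.1]
grip_width: 0.004
```

Emit:
apply_moves(slide=[[0.0035,0.002,-0.001]], rot=[[0,0,0]])

```text
clock: 16.65
eef_pos: [0.5144, 0.1246, 0.0353]
tool_rot: [[0.867, 0.498, -0.006], [0.498, -0.867, 0.003], [-0.004, -0.006, -1.0]]
ft_force: [-6.0, -3.3, 10.2]
grip_width: 0.007
```

```bash
python3 look2.py w3
```

```text
[0.515  0.1249 0.0352] 29.88 [-0.0056  0.0027 -1.    ] [-3.6 -0.8  8.7] 16.7
```

View pics/w3.png

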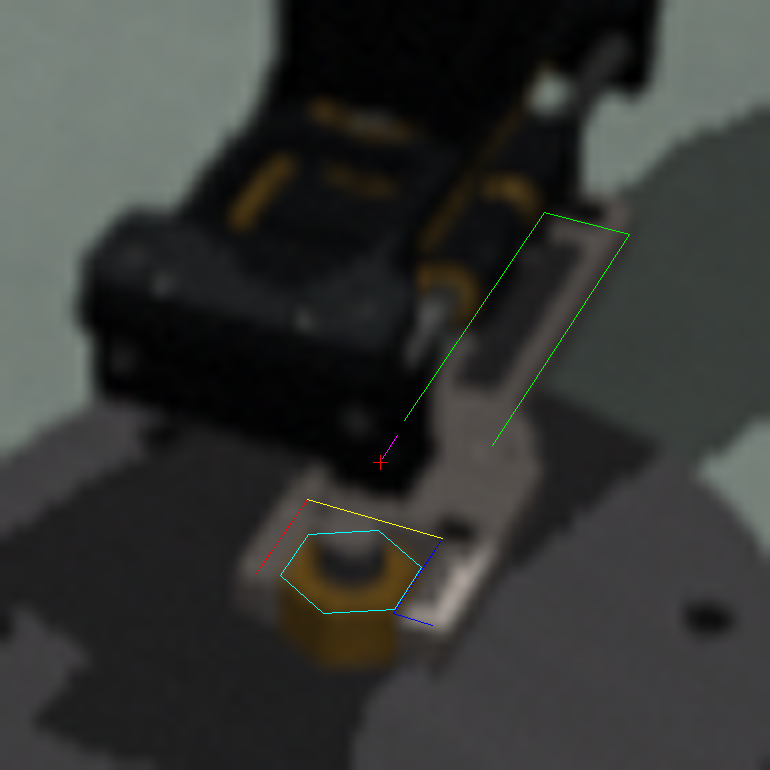

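Emit:
apply_moves(slide=[[0.003,0.002,-0.001],[0,0,0.008],[-0.009,-0.005,0],[-0.008,-0.005,0],[0,0,-0.004]], rot=[[0,0,0],[-0.15,-0.3,0],[0,0,0],[0,0,0],[0,0,0]])

```text
clock: 17.32
eef_pos: [0.4996, 0.1157, 0.0386]
tool_rot: [[0.867, 0.498, -0.001], [0.498, -0.867, -0.0], [-0.001, -0.0, -1.0]]
ft_force: [0.7, 0.6, 0.2]
grip_width: 0.003
```

Emit:
apply_moves(slide=[[0,0,-0.002],[0,0,-0.002],[0,0,-0.0015]], rot=[[0,0,0],[0,0,0],[0,0,0]])

```text
clock: 17.7
eef_pos: [0.4999, 0.1158, 0.034]
tool_rot: [[0.867, 0.498, -0.001], [0.498, -0.867, 0.0], [-0.001, -0.001, -1.0]]
ft_force: [-10.7, -3.5, 29.4]
grip_width: 0.007
```

Emit:
apply_moves(slide=[[0.0035,0.002,0],[0.0035,0.002,-0.001],[0.0035,0.002,-0.001]], rot=[[0,0,0],[0,0,0],[0,0,0]])

```text
clock: 18.08
eef_pos: [0.5023, 0.1169, 0.0335]
tool_rot: [[0.869, 0.495, -0.023], [0.495, -0.869, -0.005], [-0.022, -0.007, -1.0]]
ft_force: [-27.6, -10.7, 43.5]
grip_width: 0.004
```

Emit:
apply_moves(slide=[[0.0035,0.002,-0.001],[0.0035,0.002,-0.001]], rot=[[0,0,0],[0,0,0]])

```text
clock: 18.32
eef_pos: [0.5025, 0.117, 0.0337]
tool_rot: [[0.869, 0.493, -0.041], [0.493, -0.87, -0.008], [-0.039, -0.013, -0.999]]
ft_force: [-27.3, -10.2, 41.3]
grip_width: 0.005
```

```bash
python3 look2.py w4
```

```text
[0.5025 0.117  0.0337] 29.55 [-0.0411 -0.0083 -0.9991] [-26.7  -9.2  42. ] 18.375
```

View pics/w4.png

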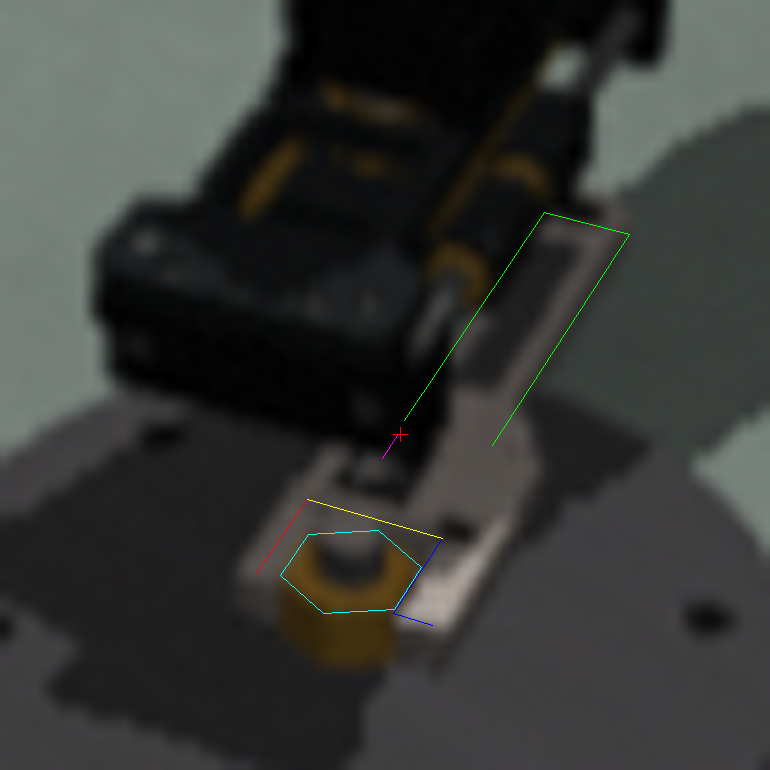

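Emit:
apply_moves(slide=[[0,0,0.006],[0,0,0.03],[-0.02,-0.03,0.03],[0,0,0]], rot=[[0,0,0],[0,0,0],[0,0,0],[0,0,0]])

```text
clock: 18.88
eef_pos: [0.4821, 0.0859, 0.1012]
tool_rot: [[0.869, 0.493, -0.042], [0.493, -0.87, -0.009], [-0.041, -0.013, -0.999]]
ft_force: [-0.3, -0.1, -0.0]
grip_width: 0.004
```

```bash
python3 look2.py w5
```

```text
[0.4821 0.0876 0.1004] 29.66 [-0.0428 -0.0092 -0.999 ] [ 0.1 -0.1 -1. ] 18.925
```

View pics/w5.png

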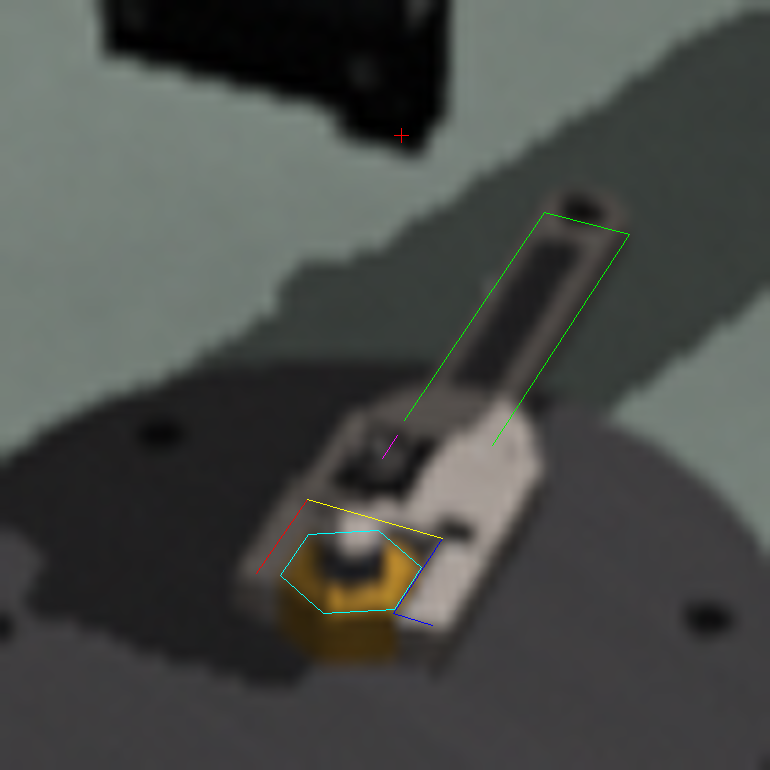

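Emit:
apply_moves(slide=[[-0.01,-0.05,0.02],[0,-0.05,0.02],[0,-0.05,0],[0,-0.05,0],[0,0,0]], rot=[[0.5,-2.4,0],[0,0,10],[0,0,10],[0,0,10],[0,0,10]], gripper=0.06)

```text
clock: 19.55
eef_pos: [0.4732, -0.1059, 0.1387]
tool_rot: [[0.349, 0.937, 0.001], [0.937, -0.349, -0.003], [-0.003, 0.002, -1.0]]
ft_force: [0.4, 0.5, -0.8]
grip_width: 0.49
```

Run:
```python
from meas import *
p,d=ctrl.capture("top");cv2.imwrite("pics/t3.png",p[:,:,::-1]);crop(p,"pics/t3c.png",215,205,305,295,8)
s=ctrl.read_state();print(s["eef_pos"],s["tool_rot"],s["clock"])
print(hexfit("top",p,[.545,.151]))
q=p.astype(np.float32);o=np.array([.4707,.1082])
for g in(q[:,:,0],q[:,:,0]-q[:,:,1]+q[:,:,0]*.2):
    r=handlefit("top",g,o,np.radians(30),.0285,xs=np.arange(-.08,.016,.003));print(r[0],np.degrees(r[1]),r[2:])
overlay(p,"top",o,30.,.015,"pics/t3o.png",(215,205,305,295),8,-.006,(.544,.151,0))
```

```text
[ 0.47337642 -0.10410697  0.13845658] [[ 3.38478879e-01  9.40973966e-01  2.08086774e-04]
 [ 9.40970207e-01 -3.38476883e-01 -2.91026151e-03]
 [-2.66804776e-03  1.18086551e-03 -9.99995744e-01]] 19.6
(array([0.54559014, 0.15179541, 3.19551917]), np.float64(10.112109375))
[0.47142536 0.10693939] 31.112105059839678 (np.float64(0.02300000000000002), np.int64(30), np.float64(0.0002738612787525833))
[0.47148445 0.10684509] 31.10030046818135 (np.float64(0.02400000000000002), np.int64(30), np.float64(0.00039122315314351713))
```

View pics/t3c.png

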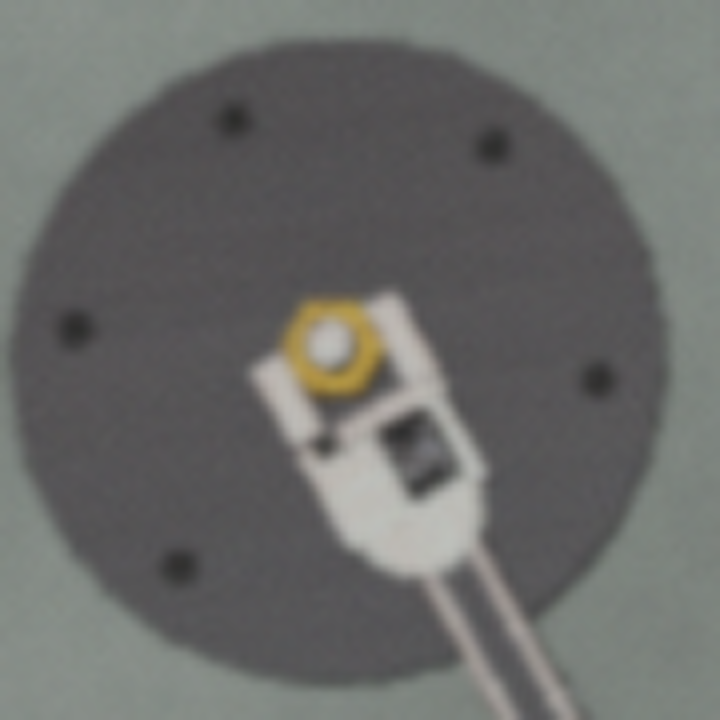

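View pics/t3o.png

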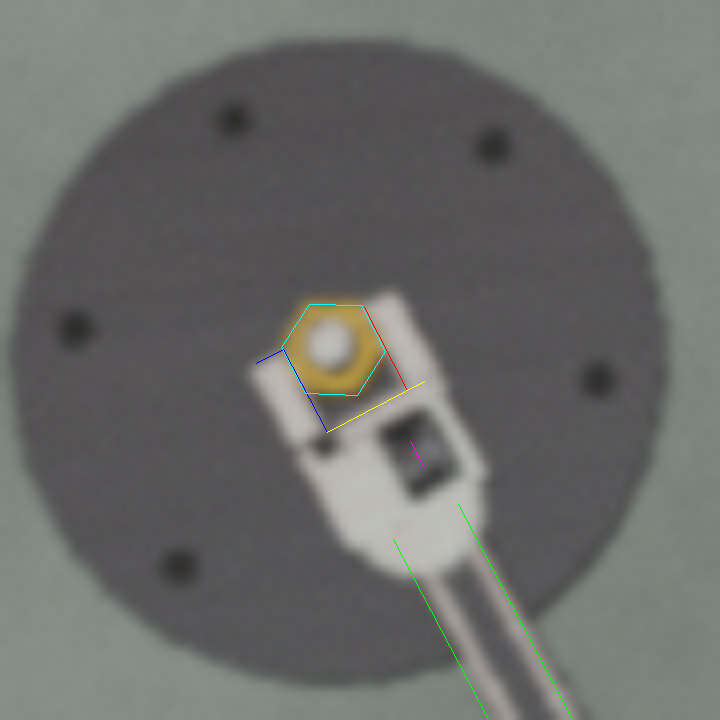

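Run:
```python
from meas import *
p=cv2.imread("pics/t3.png")[:,:,::-1];q=p.astype(np.float32)
o=np.array([.47145,.1069]);th=np.radians(31.1)
d=np.array([np.cos(th),np.sin(th)]);n=np.array([-d[1],d[0]])
ts=np.arange(-.115,.12,.001)
def edges(y,z):
    v=profile("top",np.ascontiguousarray(q[:,:,0]),o+n*y,d,ts,z);dv=np.diff(cv2.GaussianBlur(v.reshape(1,-1),(7,1),0)[0])
    i=np.argsort(-np.abs(dv))
    out=[]
    for k in i:
        if all(abs(k-j)>4 for j in out):out.append(k)
        if len(out)>5:break
    return [(round(ts[k]*1000+.5,1),round(float(dv[k]),1)) for k in sorted(out)]
for y,z in((.019,.03),(.022,.03),(.025,.03),(-.019,.03),(-.021,.03),(-.023,.03),(.005,.0285),(0,.0285),(-.005,.0285),(.01,.0285)):print(y,edges(y,z))
for c in([.544,.151],[.5455,.1518]):
    x=np.array(c)-o;print("nut in wrench(o)",x@d,x@n)
# lateral profile across jaws at x ~ near nut
ts2=np.arange(-.045,.045,.001)
for X in(.075,.08,.085,.09):
    v=profile("top",np.ascontiguousarray(q[:,:,2]),o+d*X,n,ts2,.03);print(X,[int(a) for a in v])
```

```text
0.019 [(np.float64(-26.5), -6.8), (np.float64(10.5), 9.4), (np.float64(15.5), 4.6), (np.float64(54.5), -16.3), (np.float64(62.5), 14.7), (np.float64(93.5), -13.7)]
0.022 [(np.float64(-25.5), -7.1), (np.float64(13.5), 8.2), (np.float64(18.5), 4.5), (np.float64(54.5), -8.3), (np.float64(63.5), 10.9), (np.float64(93.5), -14.3)]
0.025 [(np.float64(-23.5), -7.4), (np.float64(17.5), 3.5), (np.float64(22.5), 9.2), (np.float64(58.5), -5.0), (np.float64(64.5), 5.8), (np.float64(92.5), -13.0)]
-0.019 [(np.float64(-25.5), -6.6), (np.float64(12.5), 5.2), (np.float64(19.5), 6.6), (np.float64(29.5), -3.8), (np.float64(53.5), 4.8), (np.float64(93.5), -14.0)]
-0.021 [(np.float64(-25.5), -7.0), (np.float64(18.5), 5.0), (np.float64(23.5), 9.7), (np.float64(88.5), -3.6), (np.float64(93.5), -14.3), (np.float64(98.5), -3.2)]
-0.023 [(np.float64(-25.5), -6.8), (np.float64(22.5), 10.2), (np.float64(27.5), 3.1), (np.float64(55.5), 3.6), (np.float64(88.5), -3.5), (np.float64(93.5), -13.7)]
0.005 [(np.float64(-95.5), 8.5), (np.float64(-88.5), -10.5), (np.float64(3.5), 9.2), (np.float64(62.5), -13.0), (np.floa
[... 1593 characters left out ...]
153, 135, 118, 101, 89, 80, 74, 81, 88, 97, 115, 130, 147, 154, 164, 173, 175, 176, 177, 176, 175, 174, 163, 152, 139, 121, 103, 89, 85, 85, 88, 103, 120, 137, 149, 161, 171, 174, 176, 176, 173, 169, 164, 153, 139, 126, 113, 101, 91, 88, 86, 84, 84, 85, 85, 85, 85, 85, 85, 85, 85, 85]
0.09 [83, 83, 83, 83, 83, 84, 84, 84, 84, 83, 83, 83, 83, 84, 86, 90, 97, 110, 124, 140, 150, 156, 163, 165, 166, 169, 165, 158, 152, 139, 125, 110, 97, 89, 84, 88, 99, 112, 127, 143, 156, 167, 173, 176, 177, 177, 178, 177, 173, 170, 160, 148, 135, 121, 106, 92, 86, 86, 87, 98, 113, 130, 143, 154, 164, 166, 165, 165, 164, 163, 158, 149, 137, 124, 114, 104, 94, 89, 86, 85, 84, 84, 84, 84, 84, 83, 83, 84, 84, 85]
```

Emit:
apply_moves(slide=[[-0.007,0.038,0],[-0.007,0.038,0],[-0.007,0.038,0],[-0.007,0.038,0],[-0.008,0.038,0]], rot=[[0,0,10],[0,0,10],[0,0,10],[0,0,10],[0,0,10]])

```text
clock: 20.23
eef_pos: [0.4365, 0.0935, 0.1357]
tool_rot: [[-0.514, 0.858, 0.001], [0.858, 0.514, -0.005], [-0.005, -0.001, -1.0]]
ft_force: [0.6, 0.2, -0.6]
grip_width: 0.687
```

Emit:
apply_moves(slide=[[0,0,-0.04],[0,0,-0.03],[0,0,0]], rot=[[0,0,1],[0,0,0],[0,0,0]])

```text
clock: 20.6
eef_pos: [0.4353, 0.1005, 0.0629]
tool_rot: [[-0.534, 0.845, 0.001], [0.845, 0.534, -0.004], [-0.004, -0.002, -1.0]]
ft_force: [-0.6, -0.2, 0.8]
grip_width: 0.685
```

Run:
```python
from meas import *
p,d=ctrl.capture("scene");crop(p,"pics/k1.png",310,170,410,290,6)
s=ctrl.read_state();print(s["eef_pos"],s["tool_rot"],s["joints"],s["grip_width"],np.degrees(np.arctan2(s["tool_rot"][1,0],s["tool_rot"][0,0])))
```

```text
[0.43614065 0.10065536 0.06406616] [[-5.34240562e-01  8.45329302e-01  2.32219109e-03]
 [ 8.45322726e-01  5.34245579e-01 -3.33934339e-03]
 [-4.06346514e-03  1.78988210e-04 -9.99991728e-01]] [-41.13762993   5.80773348  23.25309642 120.90712779  -2.56392504
  53.7139429  105.81691594] 0.6895651331481452 122.29272178488515
```

View pics/k1.png

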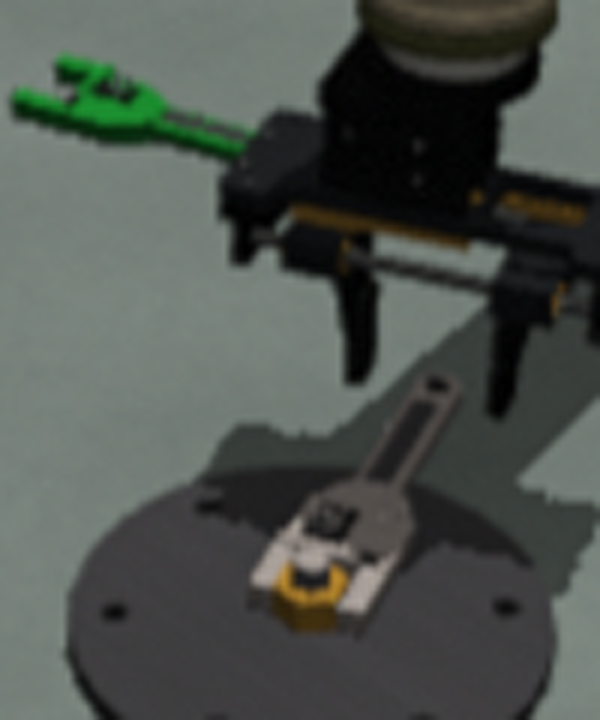

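Emit:
apply_moves(slide=[[0.001,-0.014,0],[0,0,0],[0,0,-0.025],[0,0,0]], rot=[[0,0,-1.2],[0,0,0],[0,0,0],[0,0,0]])

```text
clock: 21.15
eef_pos: [0.44, 0.086, 0.0424]
tool_rot: [[-0.512, 0.859, 0.008], [0.859, 0.512, -0.001], [-0.004, 0.006, -1.0]]
ft_force: [0.3, -0.2, 0.8]
grip_width: 0.686
```

Emit:
apply_moves(slide=[[-0.001,0.001,-0.012],[0,0,-0.009],[0,0,0]], rot=[[0,-0.4,0],[0,0,0],[0,0,0]])

```text
clock: 21.52
eef_pos: [0.4401, 0.0876, 0.022]
tool_rot: [[-0.511, 0.859, 0.017], [0.859, 0.511, 0.001], [-0.008, 0.015, -1.0]]
ft_force: [0.5, -0.2, -0.9]
grip_width: 0.691
```

Emit:
apply_moves(slide=[[0,0,0],[0,0,0],[0,0,0],[0,0,0],[0,0,0]], rot=[[0,0,0],[0,0,0],[0,0,0],[0,0,0],[0,0,0]], gripper=0, grip_force=15)

```text
clock: 22.15
eef_pos: [0.4404, 0.088, 0.0227]
tool_rot: [[-0.511, 0.859, 0.018], [0.859, 0.512, 0.002], [-0.008, 0.016, -1.0]]
ft_force: [-1.1, 0.7, 0.6]
grip_width: 0.271
```

Emit:
apply_moves(slide=[[-0.0051,0.0093,0],[-0.0043,0.0097,0],[-0.0034,0.01,0]], rot=[[0,0,-5],[0,0,-5],[0,0,-5]])

```text
clock: 22.52
eef_pos: [0.4276, 0.116, 0.0227]
tool_rot: [[-0.264, 0.964, 0.018], [0.964, 0.264, -0.005], [-0.01, 0.016, -1.0]]
ft_force: [1.2, -0.9, -0.9]
grip_width: 0.276
```

```bash
cat > st.py <<'E'
from station import ctrl
import numpy as np
s=ctrl.read_state();e=s["eef_pos"];r=e[:2]-[.544,.151];T=s["tool_rot"]
ph=np.degrees(np.arctan2(r[1],r[0]))%360;ta=np.degrees(np.arctan2(T[1,0],T[0,0]))%360
print("pos",e.round(4),"r",np.hypot(*r).round(4),"phi",ph.round(2),"toolx",ta.round(2),"z",T[:,2].round(3),"F",s["ft_force"].round(1),"M",s["moment"].round(2),s["clock"])
for k in range(6):
    f=np.radians(ph-2.5-5*k);print(np.round([.01057*np.sin(f),-.01057*np.cos(f)],4))
E
python3 st.py
```

```text
pos [0.4276 0.116  0.0227] r 0.1215 phi 196.73 toolx 105.3 z [ 0.018 -0.005 -1.   ] F [ 1.2 -0.9 -0.9] M [-0.04 -0.09  0.34] 22.525
[-0.0026  0.0102]
[-0.0017  0.0104]
[-0.0008  0.0105]
[0.0001 0.0106]
[0.0011 0.0105]
[0.002  0.0104]
```

Emit:
apply_moves(slide=[[-0.0026,0.0102,0],[-0.0017,0.0104,0],[-0.0008,0.0105,0],[0.0001,0.0106,0]], rot=[[0,0,-5],[0,0,-5],[0,0,-5],[0,0,-5]])

```text
clock: 23.02
eef_pos: [0.4225, 0.1587, 0.0227]
tool_rot: [[0.091, 0.996, 0.016], [0.996, -0.091, -0.012], [-0.011, 0.017, -1.0]]
ft_force: [2.4, 0.2, -1.5]
grip_width: 0.275
```

```bash
python3 st.py
python3 - <<'E'
from meas import *
p,d=ctrl.capture("scene");crop(p,"pics/k2.png",310,190,410,290,7)
E
```

```text
pos [0.4225 0.1587 0.0227] r 0.1218 phi 176.36 toolx 84.79 z [ 0.016 -0.012 -1.   ] F [ 2.4  0.2 -1.5] M [ 0.14 -0.35  0.4 ] 23.025
[0.0011 0.0105]
[0.002  0.0104]
[0.0029 0.0102]
[0.0038 0.0099]
[0.0047 0.0095]
[0.0055 0.009 ]
```

View pics/k2.png

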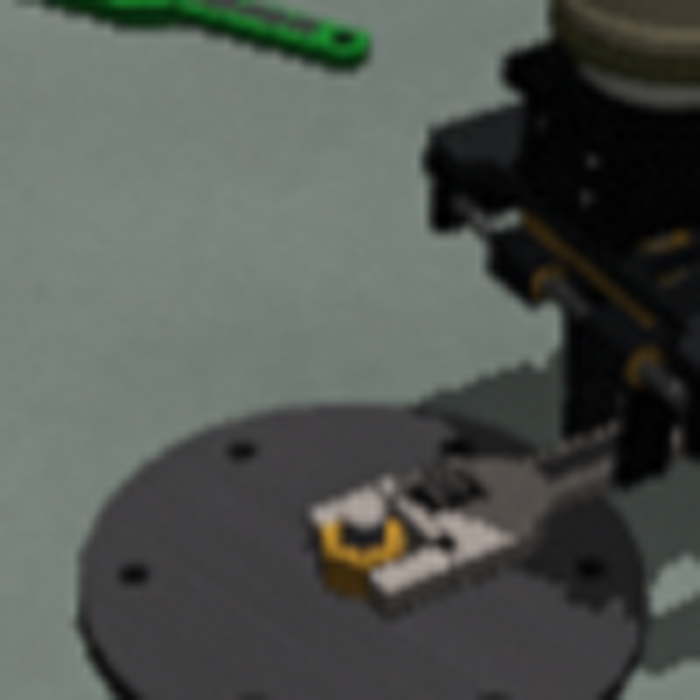

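Emit:
apply_moves(slide=[[0.0016,0.0105,0],[0.0025,0.0104,0],[0.0034,0.01,0]], rot=[[0,0,-5],[0,0,-5],[0,0,-5]])

```text
clock: 23.45
eef_pos: [0.4284, 0.1891, 0.0224]
tool_rot: [[0.351, 0.936, 0.008], [0.936, -0.351, -0.019], [-0.015, 0.014, -1.0]]
ft_force: [-3.2, -4.8, 6.8]
grip_width: 0.274
```

```bash
python3 st.py
```

```text
pos [0.4284 0.1891 0.0224] r 0.1217 phi 161.77 toolx 69.44 z [ 0.008 -0.019 -1.   ] F [-3.2 -4.8  6.8] M [-1.01  0.68  0.34] 23.45
[0.0037 0.0099]
[0.0046 0.0095]
[0.0054 0.0091]
[0.0062 0.0086]
[0.0069 0.008 ]
[0.0076 0.0074]
```

Emit:
apply_moves(slide=[[0.0038,0.0098,0.0005]], rot=[[0,0,-5]])

```text
clock: 23.58
eef_pos: [0.432, 0.1986, 0.0228]
tool_rot: [[0.432, 0.902, 0.006], [0.902, -0.432, -0.02], [-0.016, 0.014, -1.0]]
ft_force: [0.2, 0.0, -2.3]
grip_width: 0.274
```

```bash
python3 st.py
python3 - <<'E'
from meas import *
p,d=ctrl.capture("scene");crop(p,"pics/k3.png",320,220,400,290,9)
print(hexfit("scene",p,[.544,.151]))
E
```

```text
pos [0.432  0.1986 0.0228] r 0.1217 phi 156.97 toolx 64.38 z [ 0.006 -0.02  -1.   ] F [ 0.2  0.  -2.3] M [ 0.16 -0.3   0.38] 23.575
[0.0046 0.0095]
[0.0054 0.0091]
[0.0061 0.0086]
[0.0069 0.008 ]
[0.0075 0.0074]
[0.0082 0.0067]
(array([0.54128553, 0.14717429, 7.97655797]), np.float64(36.578125))
```

View pics/k3.png

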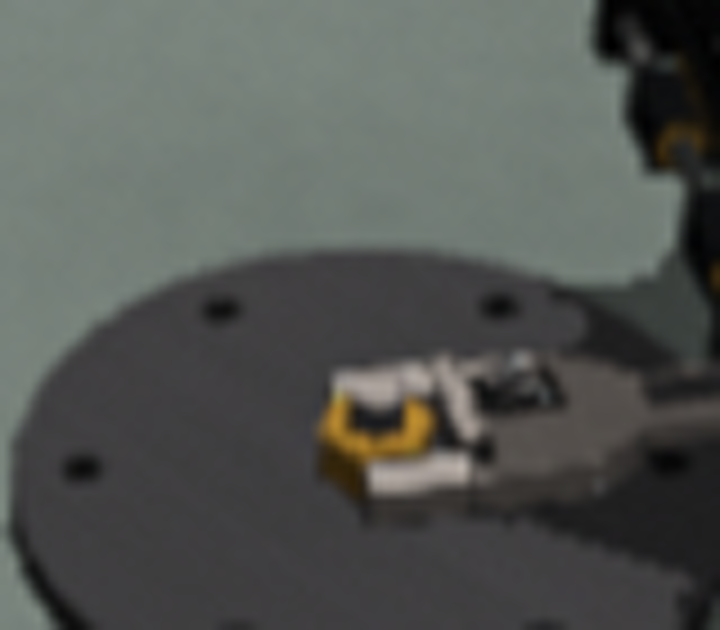

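Emit:
apply_moves(slide=[[0.003,0.0056,0],[0.0032,0.0055,0]], rot=[[0,0,-3],[0,0,-3]])

```text
clock: 23.88
eef_pos: [0.4378, 0.2104, 0.0225]
tool_rot: [[0.524, 0.852, 0.002], [0.851, -0.524, -0.021], [-0.017, 0.013, -1.0]]
ft_force: [-4.6, -3.4, 5.7]
grip_width: 0.276
```

```bash
python3 st.py
```

```text
pos [0.4378 0.2104 0.0225] r 0.1217 phi 150.77 toolx 58.38 z [ 0.002 -0.021 -1.   ] F [-4.6 -3.4  5.7] M [-0.67  0.84  0.25] 23.875
[0.0056 0.009 ]
[0.0063 0.0085]
[0.007  0.0079]
[0.0077 0.0072]
[0.0083 0.0065]
[0.0088 0.0058]
```

Emit:
apply_moves(slide=[[0.0034,0.0053,0.0003],[0.0036,0.0051,0]], rot=[[0,0,-3],[0,0,-3]])

```text
clock: 24.12
eef_pos: [0.4427, 0.2183, 0.0221]
tool_rot: [[0.608, 0.794, -0.005], [0.793, -0.608, -0.025], [-0.023, 0.011, -1.0]]
ft_force: [-9.7, -9.8, 10.5]
grip_width: 0.277
```

```bash
python3 st.py
```

```text
pos [0.4427 0.2183 0.0221] r 0.1216 phi 146.4 toolx 52.52 z [-0.005 -0.025 -1.   ] F [-9.7 -9.8 10.5] M [-2.31  2.2   0.22] 24.125
[0.0062 0.0085]
[0.0069 0.008 ]
[0.0076 0.0073]
[0.0082 0.0066]
[0.0088 0.0059]
[0.0093 0.0051]
```

Emit:
apply_moves(slide=[[0.0036,0.005,0.0003],[0.002,0.003,0]], rot=[[0,0,-2],[0,0,0]])

```text
clock: 24.38
eef_pos: [0.4444, 0.2208, 0.0216]
tool_rot: [[0.634, 0.773, -0.016], [0.773, -0.634, -0.033], [-0.036, 0.008, -0.999]]
ft_force: [-10.1, -9.5, 15.7]
grip_width: 0.279
```

```bash
python3 st.py
```

```text
pos [0.4444 0.2208 0.0216] r 0.1216 phi 144.98 toolx 50.64 z [-0.016 -0.033 -0.999] F [-10.1  -9.5  15.7] M [-2.24  2.43  0.17] 24.375
[0.0064 0.0084]
[0.0071 0.0078]
[0.0078 0.0071]
[0.0084 0.0064]
[0.0089 0.0057]
[0.0094 0.0049]
```

Emit:
apply_moves(slide=[[0.004,0.0055,0.001],[0.004,0.0055,0],[0,0,0],[0,0,0]], rot=[[0.5,-0.5,0],[0,0,0],[0,0,0],[0,0,0]])

```text
clock: 24.88
eef_pos: [0.4469, 0.224, 0.0214]
tool_rot: [[0.628, 0.778, -0.022], [0.777, -0.628, -0.034], [-0.04, 0.004, -0.999]]
ft_force: [-1.8, 1.1, 1.9]
grip_width: 0.273
```

```bash
python3 st.py
python3 - <<'E'
from meas import *
p,d=ctrl.capture("scene");crop(p,"pics/k4.png",320,220,400,290,9)
p,d=ctrl.capture("top");crop(p,"pics/k4t.png",200,190,320,310,5)
E
```

```text
pos [0.4469 0.224  0.0214] r 0.1215 phi 143.05 toolx 51.06 z [-0.022 -0.034 -0.999] F [-1.8  1.1  1.9] M [0.2  0.19 0.25] 24.875
[0.0067 0.0082]
[0.0074 0.0075]
[0.008  0.0069]
[0.0086 0.0061]
[0.0091 0.0054]
[0.0095 0.0046]
```

View pics/k4.png

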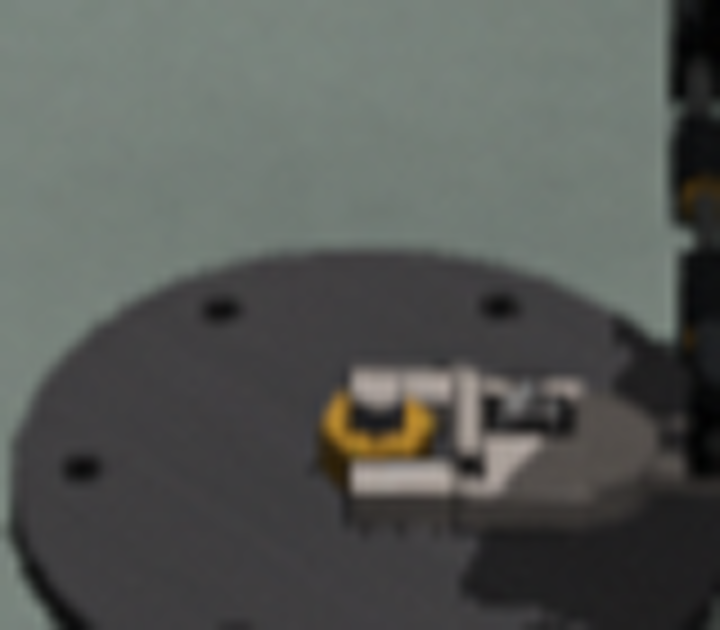

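View pics/k4t.png

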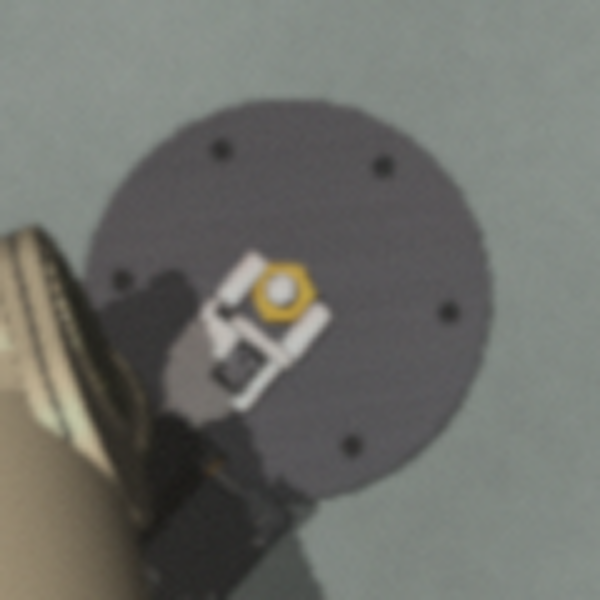

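Run:
```python
from meas import *
p,d=ctrl.capture("top");cv2.imwrite("pics/t5.png",p[:,:,::-1])
crop(p,"pics/t5c.png",225,220,285,280,13)
print(hexfit("top",p,[.545,.151]))
s=ctrl.read_state()
for a in(-38.5,-41,-43):
  th=np.radians(a);o=s["eef_pos"][:2]+.036*np.array([np.cos(th),np.sin(th)])
  overlay(p,"top",o,a,.015,f"pics/t5o{int(-a)}.png",(225,220,285,280),12,-.006,(.5445,.151,0))
```

```text
(array([ 0.54535506,  0.15175905, -2.66139295]), np.float64(12.501953125))
```

View pics/t5c.png

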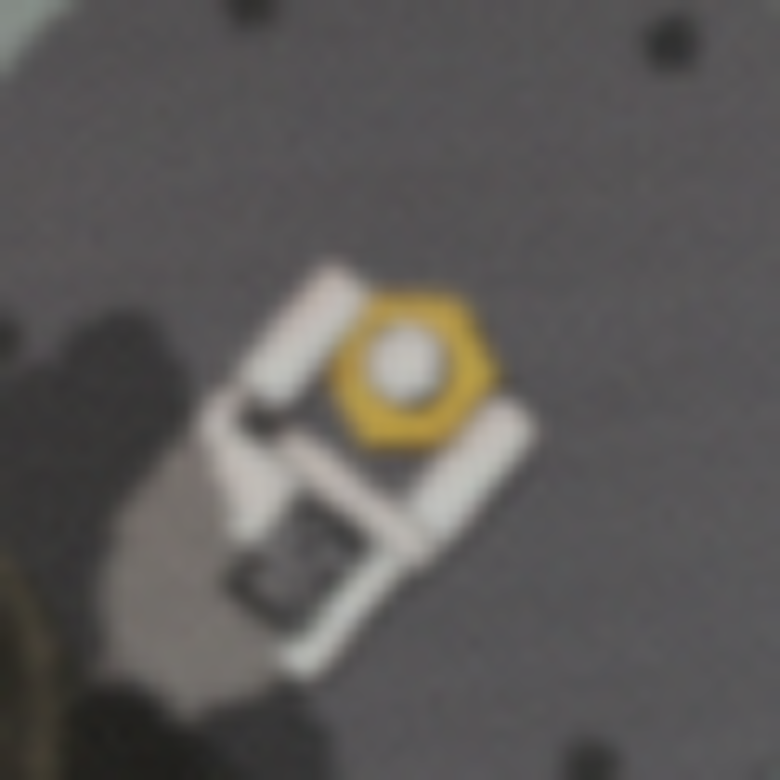

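View pics/t5o38.png

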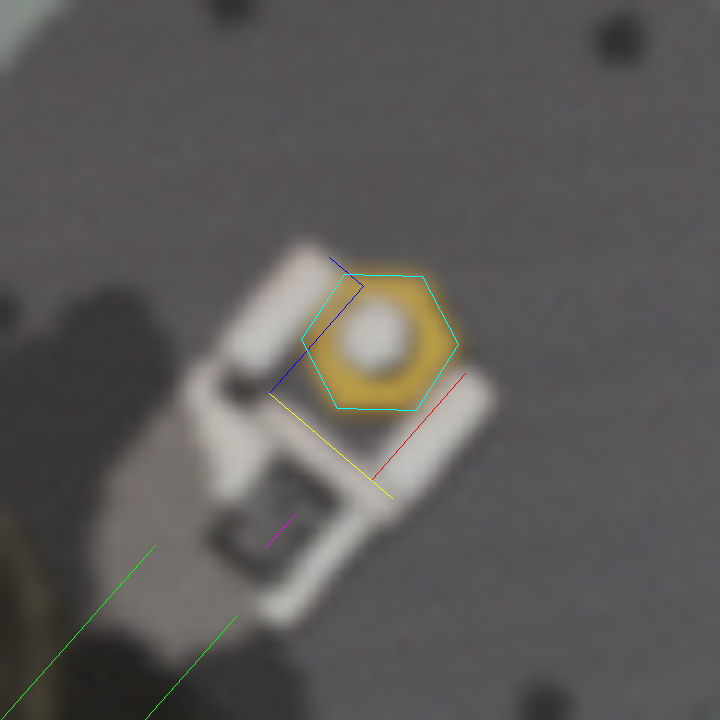

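Emit:
apply_moves(slide=[[0,0,0],[0,0,0],[0,0,0],[0,0,0]], rot=[[0,0,0],[0,0,0],[0,0,0],[0,0,0]], gripper=0.06)

```text
clock: 25.52
eef_pos: [0.4473, 0.2234, 0.0211]
tool_rot: [[0.629, 0.777, -0.021], [0.776, -0.629, -0.035], [-0.04, 0.005, -0.999]]
ft_force: [-1.2, -1.1, -0.3]
grip_width: 0.628
```

Emit:
apply_moves(slide=[[0,0,0.02],[0,0,0.03],[-0.01,0.05,0.03],[-0.02,0.055,0.03],[-0.02,0.055,0]], rot=[[1,-1,0],[1,0,0],[0,0,0],[0,0,0],[0,0,0]])

```text
clock: 26.15
eef_pos: [0.3983, 0.3819, 0.1349]
tool_rot: [[0.637, 0.77, -0.003], [0.77, -0.637, 0.001], [-0.0, -0.003, -1.0]]
ft_force: [1.3, -0.1, -0.6]
grip_width: 0.691
```

```bash
cat > topm.py <<'E'
from meas import *
import sys
p,d=ctrl.capture("top");n=sys.argv[1];cv2.imwrite(f"pics/{n}.png",p[:,:,::-1]);crop(p,f"pics/{n}c.png",205,210,285,290,9)
s=ctrl.read_state();print(s["eef_pos"].round(4),s["tool_rot"][:,2].round(3),s["clock"])
hx=hexfit("top",p,[.545,.151]);print("hex",hx)
q=p.astype(np.float32);a0=float(sys.argv[2]);th=np.radians(a0);o=np.array([.5445,.151])-.085*np.array([np.cos(th),np.sin(th)])
for g in(np.ascontiguousarray(q[:,:,0]),q[:,:,0]-q[:,:,1]+q[:,:,0]*.2):
    r=handlefit("top",g,o,th,.0285,xs=np.arange(-.08,.016,.003),it=6);print(r[0],np.degrees(r[1]),r[2:])
o,th=r[0],r[1]
d_=np.array([np.cos(th),np.sin(th)]);n_=np.array([-d_[1],d_[0]])
ts=np.arange(.07,.12,.001)
for y in(.018,.02,.022,.024,-.019,-.021,-.023):
    v=profile("top",np.ascontiguousarray(q[:,:,2]),o+n_*y,d_,ts,.03);dv=np.diff(cv2.GaussianBlur(v.reshape(1,-1),(7,1),0)[0]);k=np.argmin(dv);print("tip y",y,round(ts[k]*1000+.5,1),round(float(dv[k]),1))
for c in([.544,.151],hx[0][:2]):
    x=np.array(c)-o;print("nut in o frame",x@d_,x@n_)
E
python3 topm.py t6 -35
```

```text
[0.3926 0.3901 0.1335] [-0.005  0.003 -1.   ] 26.2
hex (array([ 0.54536387,  0.15167676, -2.56849365]), np.float64(12.475000000000001))
[0.47620097 0.20165152] -35.731435934657945 (np.float64(0.02300000000000002), np.int64(29), np.float64(0.00030036640327904074))
[0.47610422 0.20151668] -35.73131778250613 (np.float64(0.02400000000000002), np.int64(29), np.float64(0.0003469760654741056))
tip y 0.018 92.5 -13.2
tip y 0.02 92.5 -13.4
tip y 0.022 92.5 -13.4
tip y 0.024 91.5 -11.6
tip y -0.019 91.5 -12.7
tip y -0.021 92.5 -14.0
tip y -0.023 92.5 -13.9
nut in o frame 0.08461636388200594 -0.0013575288040608756
nut in o frame 0.08532829274547878 -1.1679627900474512e-05
```

View pics/t6c.png

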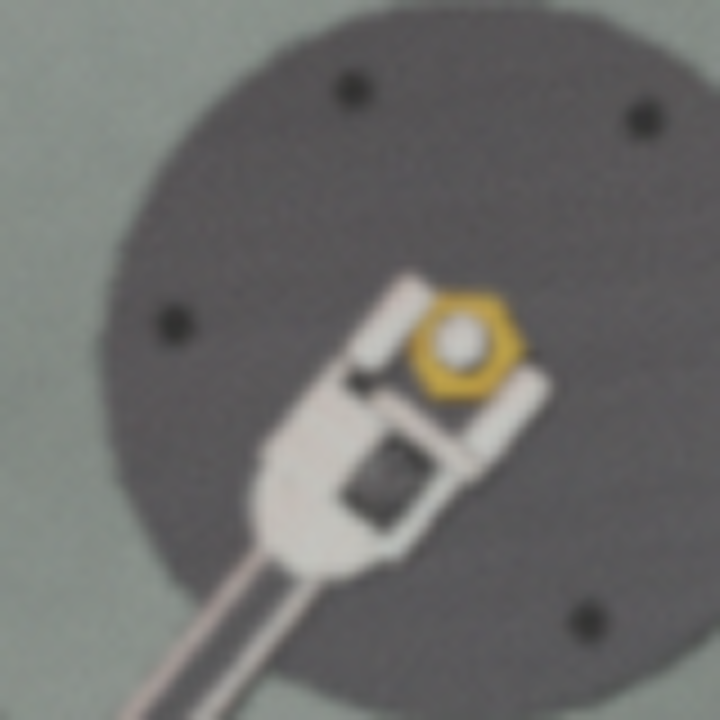

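Emit:
apply_moves(slide=[[0.017,-0.054,0],[0.017,-0.055,0],[0.017,-0.056,0],[0,0,-0.03],[0,0,0]], rot=[[0,0,2],[0,0,2],[0,0,0],[0,0,0],[0,0,0]])

```text
clock: 26.82
eef_pos: [0.443, 0.2225, 0.1026]
tool_rot: [[0.566, 0.824, -0.005], [0.824, -0.566, 0.003], [-0.0, -0.006, -1.0]]
ft_force: [-0.6, 0.8, -0.2]
grip_width: 0.687
```

```bash
python3 st.py
```

```text
pos [0.443  0.2225 0.1026] r 0.1238 phi 144.71 toolx 55.5 z [-0.005  0.003 -1.   ] F [-0.6  0.8 -0.2] M [-0.05  0.   -0.04] 26.825
[0.0065 0.0084]
[0.0072 0.0078]
[0.0078 0.0071]
[0.0084 0.0064]
[0.0089 0.0056]
[0.0094 0.0048]
```

Emit:
apply_moves(slide=[[0.0005,0.001,-0.03],[0,0,-0.03],[0,0,-0.02],[0,0,0]], rot=[[0,0,-1.2],[0,0,0],[0,0,0],[0,0,0]])

```text
clock: 27.32
eef_pos: [0.445, 0.2267, 0.0244]
tool_rot: [[0.581, 0.814, -0.002], [0.814, -0.581, 0.006], [0.004, -0.005, -1.0]]
ft_force: [0.2, -0.6, 0.1]
grip_width: 0.686
```

Emit:
apply_moves(slide=[[0,0,0],[0,0,0],[0,0,0],[0,0,0],[0,0,0]], rot=[[0,0,0],[0,0,0],[0,0,0],[0,0,0],[0,0,0]], gripper=0, grip_force=25)

```text
clock: 27.95
eef_pos: [0.4453, 0.2269, 0.0275]
tool_rot: [[0.581, 0.814, -0.002], [0.814, -0.581, 0.007], [0.004, -0.005, -1.0]]
ft_force: [0.5, 8.6, 14.0]
grip_width: 0.224
```

```bash
python3 st.py
```

```text
pos [0.4453 0.2269 0.0275] r 0.1245 phi 142.44 toolx 54.5 z [-0.002  0.007 -1.   ] F [ 0.5  8.6 14. ] M [ 1.65  0.1  -0.05] 27.95
[0.0068 0.0081]
[0.0075 0.0075]
[0.0081 0.0068]
[0.0087 0.0061]
[0.0092 0.0053]
[0.0096 0.0045]
```

Emit:
apply_moves(slide=[[0,0,0.003],[0,0,0],[0,0,0],[0,0,0]], rot=[[0,0,0],[0,0,0],[0,0,0],[0,0,0]], gripper=0.06)

```text
clock: 28.45
eef_pos: [0.4456, 0.2272, 0.0311]
tool_rot: [[0.581, 0.814, -0.001], [0.814, -0.581, 0.007], [0.006, -0.005, -1.0]]
ft_force: [-0.6, -0.3, 0.2]
grip_width: 0.596
```

Run:
```python
from meas import *
p,d=ctrl.capture("scene");crop(p,"pics/m1.png",330,200,440,290,7)
s=ctrl.read_state();print(s["eef_pos"],s["grip_width"],s["ft_force"])
```

```text
[0.44562559 0.22712534 0.0310605 ] 0.6306596450493592 [ 0.23639896  0.773241   -0.88999548]
```

View pics/m1.png

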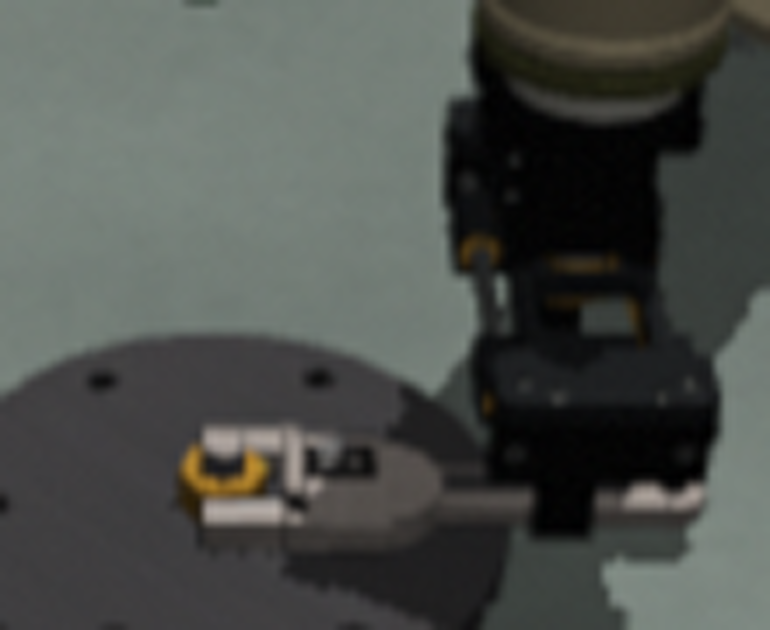

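Emit:
apply_moves(slide=[[-0.0017,-0.0024,0],[0,0,-0.008],[0,0,-0.003],[0,0,0]], rot=[[-0.4,0,0],[0,0,0],[0,0,0],[0,0,0]])

```text
clock: 29.0
eef_pos: [0.4435, 0.2244, 0.0188]
tool_rot: [[0.581, 0.814, -0.001], [0.814, -0.581, -0.001], [-0.001, -0.001, -1.0]]
ft_force: [-0.3, -0.5, 0.7]
grip_width: 0.692
```

Emit:
apply_moves(slide=[[0,0,0],[0,0,0],[0,0,0],[0,0,0],[0,0,0]], rot=[[0,0,0],[0,0,0],[0,0,0],[0,0,0],[0,0,0]], gripper=0, grip_force=20)

```text
clock: 29.62
eef_pos: [0.4437, 0.2245, 0.0191]
tool_rot: [[0.581, 0.814, -0.001], [0.814, -0.581, -0.0], [-0.001, -0.001, -1.0]]
ft_force: [-0.9, 0.9, -0.3]
grip_width: 0.271
```

```bash
python3 st.py
```

```text
pos [0.4437 0.2245 0.0191] r 0.1243 phi 143.78 toolx 54.49 z [-0.001 -0.    -1.   ] F [-0.9  0.9 -0.3] M [-0.06 -0.   -0.05] 29.625
[0.0066 0.0082]
[0.0073 0.0076]
[0.0079 0.007 ]
[0.0085 0.0063]
[0.009  0.0055]
[0.0095 0.0047]
```

Emit:
apply_moves(slide=[[0.0024,-0.0017,0],[0.0016,-0.0011,0],[0,0,0]], rot=[[0,0,0],[0,0,0],[0,0,0]])

```text
clock: 30.0
eef_pos: [0.4436, 0.2245, 0.019]
tool_rot: [[0.579, 0.815, -0.009], [0.816, -0.579, 0.002], [-0.003, -0.008, -1.0]]
ft_force: [0.9, -3.2, 1.5]
grip_width: 0.276
```

```bash
python3 st.py
```

```text
pos [0.4436 0.2245 0.019 ] r 0.1244 phi 143.8 toolx 54.64 z [-0.009  0.002 -1.   ] F [ 0.9 -3.2  1.5] M [-0.65 -0.42 -0.11] 30.0
[0.0066 0.0082]
[0.0073 0.0076]
[0.0079 0.007 ]
[0.0085 0.0063]
[0.009  0.0055]
[0.0095 0.0047]
```

Emit:
apply_moves(slide=[[0.0026,0.0033,0],[0.0027,0.0032,0]], rot=[[0,0,-2],[0,0,-2]])

```text
clock: 30.25
eef_pos: [0.4459, 0.2268, 0.0185]
tool_rot: [[0.637, 0.771, -0.017], [0.771, -0.637, -0.004], [-0.014, -0.011, -1.0]]
ft_force: [-13.1, -13.6, 21.2]
grip_width: 0.273
```

```bash
python3 st.py
```

```text
pos [0.4459 0.2268 0.0185] r 0.124 phi 142.32 toolx 50.43 z [-0.017 -0.004 -1.   ] F [-13.1 -13.6  21.2] M [-3.24  3.21  0.47] 30.25
[0.0068 0.0081]
[0.0075 0.0075]
[0.0081 0.0068]
[0.0087 0.006 ]
[0.0092 0.0053]
[0.0096 0.0044]
```

Emit:
apply_moves(slide=[[0,0,0],[0,0,0],[0,0,0]], rot=[[0,0,0],[0,0,0],[0,0,0]])

```text
clock: 30.62
eef_pos: [0.4458, 0.2265, 0.0188]
tool_rot: [[0.637, 0.77, -0.018], [0.77, -0.638, -0.005], [-0.015, -0.011, -1.0]]
ft_force: [-1.7, 0.0, 3.0]
grip_width: 0.276
```

```bash
python3 st.py|head -1
```

```text
pos [0.4458 0.2265 0.0188] r 0.1239 phi 142.45 toolx 50.4 z [-0.018 -0.005 -1.   ] F [-1.7  0.   3. ] M [-0.13  0.38  0.38] 30.625
```

Emit:
apply_moves(slide=[[0,0,0],[0,0,0],[0,0,0],[0,0,0]], rot=[[0,0,0],[0,0,0],[0,0,0],[0,0,0]], gripper=0.06)

```text
clock: 31.12
eef_pos: [0.4463, 0.2264, 0.0186]
tool_rot: [[0.639, 0.769, -0.017], [0.769, -0.639, -0.004], [-0.014, -0.01, -1.0]]
ft_force: [-0.2, -0.1, -0.4]
grip_width: 0.631
```

Emit:
apply_moves(slide=[[0,0,0.02],[0,0,0.03],[-0.01,0.05,0.03],[-0.02,0.055,0.03],[-0.02,0.055,0]], rot=[[0,0,0],[0,0,0],[0,0,0],[0,0,0],[0,0,0]])

```text
clock: 31.75
eef_pos: [0.3974, 0.3849, 0.1323]
tool_rot: [[0.647, 0.762, -0.016], [0.762, -0.647, -0.004], [-0.014, -0.01, -1.0]]
ft_force: [1.2, -0.5, -0.2]
grip_width: 0.688
```

```bash
python3 topm.py t8 -36; python3 -c "
from meas import *
p,d=ctrl.capture('scene');crop(p,'pics/t8s.png',320,220,420,290,8)"
```

```text
[0.3916 0.3931 0.1309] [-0.019 -0.002 -1.   ] 31.8
hex (array([ 0.54554427,  0.15166964, -1.15655745]), np.float64(12.327734375))
[0.47643702 0.20192997] -36.02822451988241 (np.float64(0.02300000000000002), np.int64(29), np.float64(0.00020217309309583767))
[0.47642837 0.20191799] -35.816541353836485 (np.float64(0.02400000000000002), np.int64(29), np.float64(0.0002684898534896112))
tip y 0.018 92.5 -13.4
tip y 0.02 92.5 -13.3
tip y 0.022 92.5 -12.8
tip y 0.024 92.5 -10.7
tip y -0.019 91.5 -11.3
tip y -0.021 92.5 -13.2
tip y -0.023 92.5 -13.9
nut in o frame 0.08459028335569926 -0.0017467755795116952
nut in o frame 0.08545065391374809 -0.0003000767651864854
```

View pics/t8c.png

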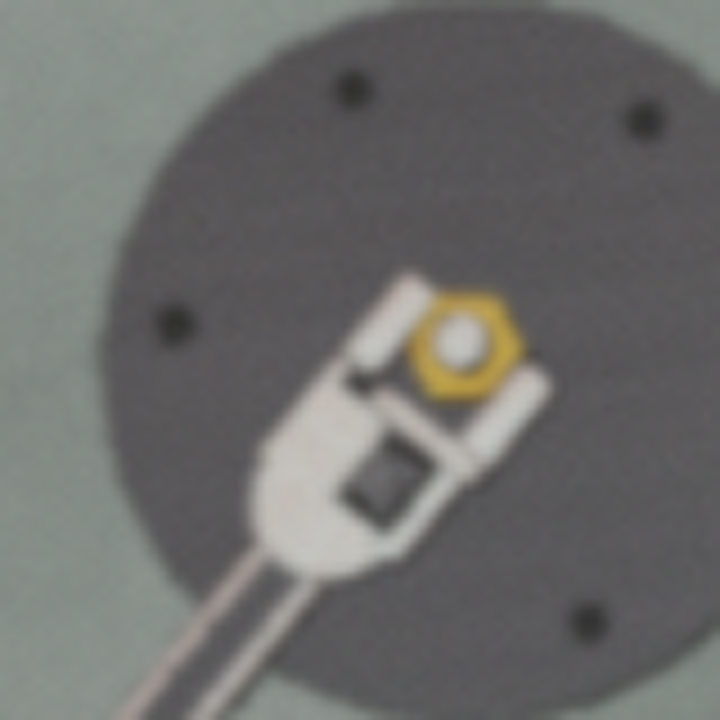

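View pics/t8s.png

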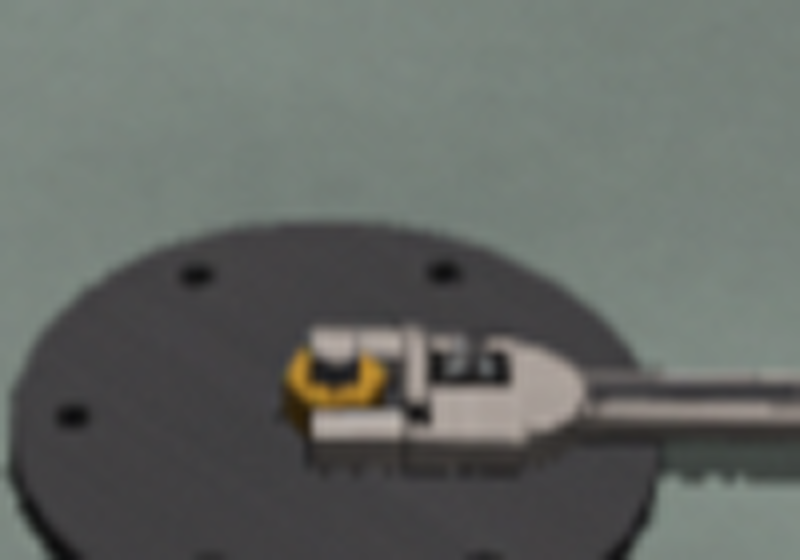

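Run:
```python
from meas import *
for n,o,a in(("t3",[.47145,.1069],31.1),("t6",[.47615,.2016],-35.7),("t8",[.47643,.2019],-35.9)):
    q=cv2.imread(f"pics/{n}.png").astype(np.float32)[:,:,0].copy();th=np.radians(a);d=np.array([np.cos(th),np.sin(th)]);nn=np.array([-d[1],d[0]])
    ts=np.arange(-.045,.045,.00025);res=[]
    for X in(.0745,.0765,.0785):
        v=cv2.GaussianBlur(profile("top",q,np.array(o)+d*X,nn,ts,.03).reshape(1,-1),(9,1),0)[0];dv=np.diff(v)
        t=ts[:-1]*1000
        f=lambda lo,hi,s:t[(t>lo)&(t<hi)][np.argmax(s*dv[(t>lo)&(t<hi)])]
        res.append([f(-38,-22,1),f(-22,-8,-1),f(8,22,1),f(22,38,-1)])
    r=np.mean(res,0);print(n,r.round(2),"gap",r[2]-r[1],"outer",r[3]-r[0])
s=ctrl.read_state();print(s["clock"])
```

```text
t3 [-27.   -14.92  15.25  26.92] gap 30.166666666666693 outer 53.916666666666714
t6 [-28.58 -16.75  14.42  26.83] gap 31.166666666666696 outer 55.416666666666714
t8 [-29.17 -17.    14.17  26.17] gap 31.166666666666696 outer 55.333333333333385
31.85
```

Emit:
apply_moves(slide=[[0,-0.02,0],[0.01,-0.025,0],[0.012,-0.025,0],[0.012,-0.025,0],[0.012,-0.025,0]], rot=[[0,0,-9.5],[0,0,-9.5],[0,0,-9.5],[0,0,-9.5],[0,0,-9.5]], gripper=0)

```text
clock: 32.48
eef_pos: [0.4375, 0.2683, 0.1286]
tool_rot: [[0.999, 0.031, -0.018], [0.031, -0.999, 0.011], [-0.018, -0.012, -1.0]]
ft_force: [-0.2, -0.6, 1.3]
grip_width: 0.209
```

Emit:
apply_moves(slide=[[0.014,-0.025,0],[0.014,-0.025,0],[0.014,-0.025,0],[0.014,-0.022,0],[0,0,0]], rot=[[0,0,-9.5],[0,0,-9.5],[0,0,-9.5],[0,0,-9.5],[0,0,0]])

```text
clock: 33.1
eef_pos: [0.4954, 0.1646, 0.1281]
tool_rot: [[0.79, -0.613, -0.007], [-0.613, -0.79, 0.02], [-0.018, -0.012, -1.0]]
ft_force: [-0.1, 0.8, 0.5]
grip_width: 0.008
```

```bash
python3 st.py|head -1
```

```text
pos [0.4954 0.1646 0.1281] r 0.0505 phi 164.33 toolx 322.2 z [-0.007  0.02  -1.   ] F [-0.1  0.8  0.5] M [-0.11  0.09 -0.01] 33.1
```

Emit:
apply_moves(slide=[[0.0026,0.0118,0],[0,0,-0.04],[0,0,-0.035],[0,0,0]], rot=[[-1.1,-0.4,1.9],[0,0,0],[0,0,0],[0,0,0]])

```text
clock: 33.6
eef_pos: [0.4965, 0.1845, 0.0512]
tool_rot: [[0.823, -0.569, 0.0], [-0.569, -0.823, 0.001], [-0.0, -0.001, -1.0]]
ft_force: [-0.6, 0.2, 1.1]
grip_width: 0.006
```

```bash
python3 st.py|head -1;python3 -c "
from meas import *
p,d=ctrl.capture('scene');crop(p,'pics/v1.png',320,200,420,290,8)"
```

```text
pos [0.4965 0.1845 0.0512] r 0.0582 phi 144.79 toolx 325.35 z [ 0.     0.001 -1.   ] F [-0.6  0.2  1.1] M [-0.06  0.11  0.05] 33.6
```

View pics/v1.png

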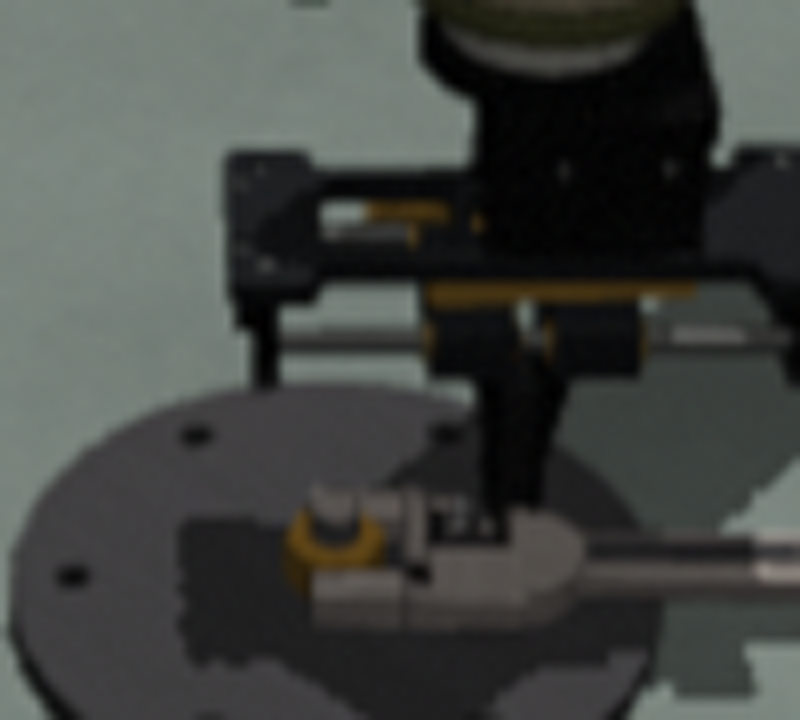

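Emit:
apply_moves(slide=[[0.0015,-0.008,0],[0,0,-0.006],[0,0,-0.004],[0,0,0]], rot=[[0,0,-1],[0,0,0],[0,0,0],[0,0,0]])

```text
clock: 34.15
eef_pos: [0.5009, 0.1782, 0.0456]
tool_rot: [[0.813, -0.582, 0.006], [-0.582, -0.813, 0.005], [0.002, -0.008, -1.0]]
ft_force: [-0.1, -0.1, -0.5]
grip_width: 0.007
```

```bash
python3 st.py|head -1
```

```text
pos [0.5009 0.1782 0.0456] r 0.051 phi 147.72 toolx 324.42 z [ 0.006  0.005 -1.   ] F [-0.1 -0.1 -0.5] M [-0.11  0.07 -0.02] 34.15
```

Emit:
apply_moves(slide=[[-0.0025,-0.0025,-0.004],[0,0,-0.003],[0,0,-0.002],[0,0,-0.0015]], rot=[[0,0,0],[0,0,0],[0,0,0],[0,0,0]])

```text
clock: 34.65
eef_pos: [0.4985, 0.1757, 0.0353]
tool_rot: [[0.813, -0.582, 0.007], [-0.582, -0.813, 0.006], [0.002, -0.008, -1.0]]
ft_force: [-7.2, -1.7, 22.7]
grip_width: 0.01
```

```bash
python3 st.py|head -1
```

```text
pos [0.4985 0.1757 0.0353] r 0.0518 phi 151.53 toolx 324.41 z [ 0.007  0.006 -1.   ] F [-7.2 -1.7 22.7] M [-0.66  1.73 -0.01] 34.65
```

Contact on the worm; rub gently toward the mouth.

Emit:
apply_moves(slide=[[0.0024,-0.0018,0],[0.0024,-0.0018,-0.0005]], rot=[[0,0,0],[0,0,0]])

```text
clock: 34.9
eef_pos: [0.4999, 0.1746, 0.0356]
tool_rot: [[0.814, -0.58, -0.001], [-0.58, -0.814, 0.009], [-0.006, -0.007, -1.0]]
ft_force: [-14.0, 2.2, 19.7]
grip_width: 0.003
```

```bash
python3 st.py|head -1
```

```text
pos [0.4999 0.1746 0.0356] r 0.05 phi 151.82 toolx 324.53 z [-0.001  0.009 -1.   ] F [-14.    2.2  19.7] M [0.44 3.33 0.02] 34.9
```

Emit:
apply_moves(slide=[[0.003,-0.0022,-0.0005],[0.003,-0.0022,-0.0005]], rot=[[0,0,0],[0,0,0]])

```text
clock: 35.15
eef_pos: [0.5019, 0.1731, 0.0356]
tool_rot: [[0.816, -0.578, -0.011], [-0.578, -0.816, 0.013], [-0.016, -0.004, -1.0]]
ft_force: [-15.6, 2.1, 19.5]
grip_width: 0.004
```

```bash
python3 st.py|head -1
```

```text
pos [0.5019 0.1731 0.0356] r 0.0476 phi 152.31 toolx 324.69 z [-0.011  0.013 -1.   ] F [-15.6   2.1  19.5] M [0.52 3.56 0.06] 35.15
```

Stalled at ~15 N. Lift off, clear out, and check.

Emit:
apply_moves(slide=[[0,0,0.01],[0,0,0.04],[-0.01,0.05,0.04],[-0.02,0.055,0.03],[-0.02,0.055,0]], rot=[[0,0,0],[0,0,0],[0,0,0],[0,0,0],[0,0,0]])

```text
clock: 35.78
eef_pos: [0.4536, 0.33, 0.16]
tool_rot: [[0.809, -0.587, -0.008], [-0.587, -0.809, 0.014], [-0.015, -0.006, -1.0]]
ft_force: [1.2, -0.6, -0.2]
grip_width: 0.007
```

Emit:
apply_moves(slide=[[-0.02,0.055,0],[0,0.03,0],[0,0,0]], rot=[[0,0,0],[0,0,0],[0,0,0]])

```text
clock: 36.15
eef_pos: [0.4299, 0.423, 0.1613]
tool_rot: [[0.814, -0.581, -0.007], [-0.581, -0.814, 0.016], [-0.015, -0.009, -1.0]]
ft_force: [-0.3, -0.6, 0.5]
grip_width: 0.003
```

```bash
python3 topm.py t9 -36
python3 - <<'E'
from meas import *
for n,o,a in(("t8",[.47643,.2019],-35.9),("t9",[.47643,.2019],-35.9)):
    q=cv2.imread(f"pics/{n}.png").astype(np.float32)
    r0=handlefit("top",np.ascontiguousarray(q[:,:,2]),o,np.radians(a),.0285,xs=np.arange(-.08,.016,.003),it=6);o=r0[0];th=r0[1]
    q=q[:,:,0].copy();d=np.array([np.cos(th),np.sin(th)]);nn=np.array([-d[1],d[0]])
    ts=np.arange(-.045,.045,.00025);res=[]
    for X in(.0745,.0765,.0785):
        v=cv2.GaussianBlur(profile("top",q,np.array(o)+d*X,nn,ts,.03).reshape(1,-1),(9,1),0)[0];dv=np.diff(v)
        t=ts[:-1]*1000
        f=lambda lo,hi,s:t[(t>lo)&(t<hi)][np.argmax(s*dv[(t>lo)&(t<hi)])]
        res.append([f(-38,-22,1),f(-22,-8,-1),f(8,22,1),f(22,38,-1)])
    r=np.mean(res,0);print(n,np.degrees(th),r.round(2),"gap",r[2]-r[1],"outer",r[3]-r[0])
p,d=ctrl.capture("scene");cv2.imwrite("pics/end.png",p[:,:,::-1])
for n in["flux_jar","pliers","tap_body"]:
    o=ctrl.outline_of(n,"top")[:1];print(n,[(round(x["conf"],2),np.round(x["centre"],1)) for x in o])
E
```

```text
[0.4303 0.4216 0.1613] [-0.007  0.016 -1.   ] 36.2
hex (array([ 0.5455749 ,  0.15166611, -3.51496571]), np.float64(12.76171875))
[0.47617597 0.2015699 ] -35.658958571967375 (np.float64(0.02250000000000002), np.int64(29), np.float64(0.0002548576810188706))
[0.47612474 0.2015015 ] -35.54666745111027 (np.float64(0.02400000000000002), np.int64(30), np.float64(0.0002661453237111888))
tip y 0.018 92.5 -12.6
tip y 0.02 92.5 -13.3
tip y 0.022 92.5 -13.2
tip y 0.024 92.5 -11.6
tip y -0.019 91.5 -11.6
tip y -0.021 91.5 -13.5
tip y -0.023 92.5 -14.4
nut in o frame 0.08458603025342341 -0.0016297996168102872
nut in o frame 0.08548018485824742 -0.0001722351145457417
t8 -36.05523447323612 [-28.58 -16.5   14.42  26.42] gap 30.916666666666693 outer 55.00000000000004
t9 -35.747117639104424 [-28.5  -16.83  14.42  26.75] gap 31.250000000000025 outer 55.25000000000005
flux_jar [(0.71, array([319.2, 162.9]))]
pliers [(0.65, array([480.3, 270.4]))]
tap_body [(0.65, array([139.4, 295.2]))]
```

View pics/t9c.png

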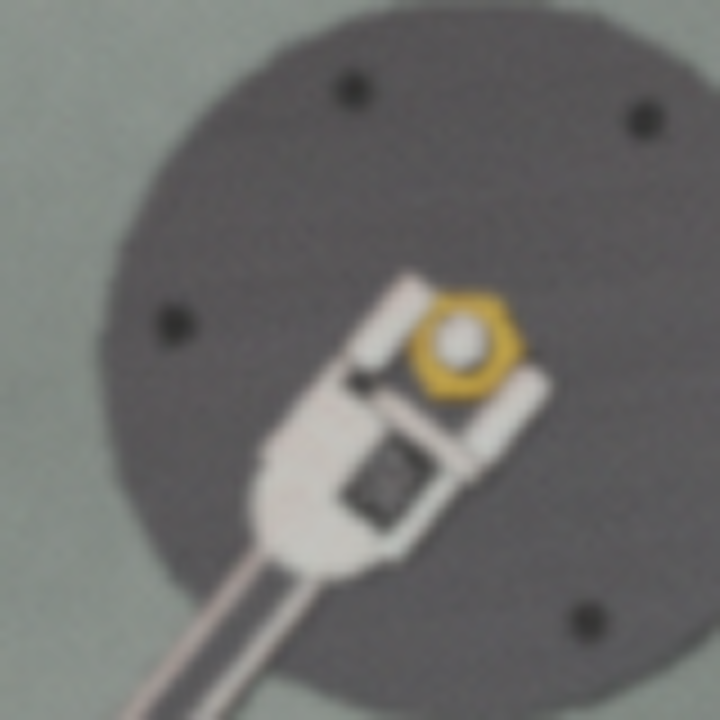

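View pics/end.png

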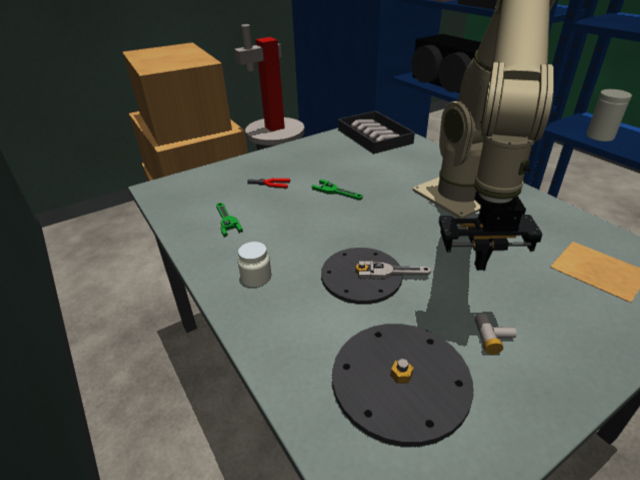

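```bash
python3 -c "
from station import ctrl
print(ctrl.hand_in())"
```

```text
the job is handed in; nothing more can be done
None
```

I put the grey wrench on the nut of the 220 mm jig, let go, rolled its worm until it stalled, and tightened the nut clockwise to its stop. The wrench is lying on the nut with the gripper clear, and I handed the job in at about 36 s. I got no verdict back.

**Last checks:**
- **Nut at its stop:** the handle turned about 67°. I then gripped it again and pulled with about 19 N (about 2.3 N m), and the nut did not turn on. It needs only about 0.25 N m to turn, so I take it to be at the stop. The camera reads the nut as turned 61–66° in total, which agrees but does not prove it to the degree.
- **Wrench in place:** it looks flat in both cameras, and its mouth point is about 5–6 mm from the nut's axis.
- **Other things:** the end picture shows the jar, tap body and pliers where they started. The network's centre for the tap body came out 17 px off in the top view. I put that down to the arm partly covering it.

**What went wrong or disagreed:**
- **First lowering:** the wrench touched the top of the nut, so I lifted it and set it about 3 mm further back.
- **Second grip:** the fingers closed too high and rode up on the handle. I opened and gripped again lower.
- **Jaw gap:** it measured about 30.2 mm after rolling but about 31.2 mm after tightening, so the hard pull may have pushed the jaws open a little. I rolled the worm again until it stalled at about 15 N, but the gap still read about 31.2 mm. That puts the jaw near -0.005 m, within the -0.004 m limit, with the wrench sitting a few degrees off square to the nut.

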